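# Load the tumble polisher from a tube, one slug per compartment

### The job

Make room by lifting the handled pot off the low round stand and setting it upright on the bench beside it, then unlock the polisher's bayonet cover with a quarter turn anticlockwise, lift it off and leave it lying handle up in the middle of the stand. Then take the clear tube and tip it slowly over the drum, stopping as soon as the first slug goes over the rim, so that every slug in the tube ends up in a compartment of its own; never touch the slugs with the gripper. Finally lay the empty tube back in its wooden rest, and leave the two small paint jars beyond the drum where they stand.

Things in the scene. Friction and masses are not known exactly. Their poses are not given: they have to be found in the camera images.
- drum: Tumble polisher, fixed: black base 248 mm across with a white open drum, inner diameter 160, outer 180 mm, rim 95 mm above the bench. A steel cross (4 mm thick, top 83 mm above the bench) along this frame's x and y axes makes four compartments. Two hook rails stand round the rim, 118 mm from the axis, top 109 mm above the bench. Origin: on the axis at bench level, z up. Yaw within 0.4 rad.
- well0 (a point): Middle of the floor of one compartment, at x +34, y +34 mm in the drum's frame, 40 mm above the bench.
- well1 (a point): The same for the compartment at x -34, y +34 mm.
- well2 (a point): The same for the compartment at x -34, y -34 mm.
- well3 (a point): The same for the compartment at x +34, y -34 mm.
- cover: Bayonet cover, loose, 250 g: grey disc 172 mm across, 8 mm thick; spigot under it (152 mm across, 8 mm deep, 4 mm play in the drum); two lugs to 104 mm from the axis along +x and -x; on top a black grip bar along x, 72 x 16 mm, from 8 to 44 mm above the origin. Origin: centre of the disc's underside, z up. At the start locked, x along the drum's x, origin 95 mm up on the rim; see cover_bar.
- cover_bar (a point): Middle of the cover's grip bar, on the axis, 30 mm above the cover's origin. The lugs start under the hook rails with 2 mm play. Turned anticlockwise seen from above, with light friction, the cover is free to lift from 68 degrees on and meets a stop at about 95 degrees; it cannot turn clockwise from locked.
- stand: Low round wooden stand, fixed, 150 mm across, 30 mm high, flat top. Origin: centre of its underside on the bench. The pot stands on it at the start; the cover is to lie on it (cover origin then 38 mm above the bench).
- pot: Aluminium pot, loose, about 250 g, 72 mm across the foot, 84 mm across the rim, 80 mm high, with a rigid arch handle over the mouth: a round steel bar 10 mm thick whose straight level top runs 52 mm along the pot's y axis, its centre line 140 mm above the origin. Origin: centre of the underside; z up.
- rest: Wooden tube rest, fixed: base 160 x 80 x 12 mm with two slotted uprights at x -62 and +62 mm (each 16 mm thick; slot 36 mm wide, slot floor 40 mm high, its cheeks 58 mm high). Origin: centre of the underside, x along the tube.
- rest_seat (a point): Where the middle of the tube (its origin) lies when it is in the rest: 52 mm above the rest's underside, x along the tube from mouth to closed end, as the tube lies at the start.
- tube: Clear eight-sided tube, loose, 90 g empty, lying level in the rest: 200 mm long, 24 mm outside, 20 mm bore, open at its -x end (which faces roughly to the robot), plugged 4 mm thick at +x. Round its middle a black square grip sleeve, 44 mm long, 32 x 32 mm, flats to +y and -y. Origin: on the axis, at mid-length. The slugs in it start near the closed end; see mouth.
- mouth (a point): Centre of the tube's open mouth, 100 mm from the tube's origin along -x. The slugs slide down the bore towards it, all together, once the tube dips mouth down by some angle between 12 and 26 degrees, unknown beforehand; they stop again if it is levelled. A slug topples out when half of it is past the rim.
- slug0: Dark steel slug, loose, a plain cylinder 16 mm across and 36 mm long, about 56 g, in the tube at the start; 2 to 4 such slugs are there. Origin at its centre, x along its axis.
- slug1: Dark steel slug, loose, a plain cylinder 16 mm across and 36 mm long, about 56 g, in the tube at the start; 2 to 4 such slugs are there. Origin at its centre, x along its axis.
- slug2: Dark steel slug, loose, a plain cylinder 16 mm across and 36 mm long, about 56 g, in the tube at the start; 2 to 4 such slugs are there. Origin at its centre, x along its axis.
- slug3: Dark steel slug, loose, a plain cylinder 16 mm across and 36 mm long, about 56 g, in the tube at the start; 2 to 4 such slugs are there. Origin at its centre, x along its axis.
- jar_a: Bystander: small paint jar, 34 mm across, 42 mm high.
- jar_b: Bystander: small paint jar, 34 mm across, 42 mm high.

How it is judged:
By the outcome, as a careful person would: the job done as asked, in the order asked, and still so for the second after the job is handed in, with the robot touching nothing.
Of slug0, slug1, slug2, slug3 only 2 to 4 are there at a start; the rules pass over those that are not, and their reading is None.
At some moment in a run one of pot, cover may be knocked a few centimetres aside while the robot is not near it.
It also fails if it takes over 208 s, if anything falls off the work surface, if the arm or the gripper's body presses on something with over 40 N, if the wrist force passes 120 N, or if a joint passes its speed limit or range.

### The arm

A 6-joint arm with a two-finger parallel gripper is mounted at the origin on the work surface. World frame = base frame: x ahead of the robot, y to its left, z up, the work surface at z = 0. Lengths are in mm, angles in rad, forces in N, time in s.
With the tool pointing down it reaches from about 275 to 1000 mm from the base axis. Payload 8.4 kg.
Tool frame: the origin (TCP) lies on the mounting face of the last link; the fingertips stand 173 mm ahead of it and the grasp point (between the pads) lies 155 mm ahead of it; z points along the fingers, y is the direction in which the jaws open and shut (so a half turn about z gives the same grasp; the last joint's range is limited). The gripper opens to 85 mm and grips with 20 to 120 N. Pads are 22 mm wide; open, the fingers measure 114 mm over their backs; the gripper's body (76 mm by 85 mm) begins 54 mm behind the grasp point. The pads swing forward as they close: fully open they stand 13 mm farther back than shut.
Start: joints at [1.2, 0.353, 1.633, -0, 1.155, -0.002], TCP at [225.309, 582.98, 404.681] pointing down, gripper open.
Joint ranges: [-2.63, 2.63], [-0.92, 2.1], [0.06, 2.66], [-1.3, 4.44], [0, 2.69], [-3.02, 3.02]. Speed limits (rad/s): [2.22, 2.22, 2.79, 3.14, 3.14, 3.14].

### API

Orientations are given as [roll, pitch, yaw] about the fixed x, y, z axes, in that order (R = Rz(yaw) Ry(pitch) Rx(roll)).
In Python, from rig import r, grab_frame, spotter gives the robot as it stands.
- The arm moves only by the tool apply_moves, never from a script. Its argument "motion" is text: rows parted by semicolons, each of 5 numbers parted by spaces: the opening, from -1 (shut) to 1 (fully open), then the shift along the tool's x, y, z as a fraction of full scale, then the turn about the tool's z as a fraction of full scale. In form: hand x y z twist; .... A call has 1 to 20 rows; each row is the pose to reach, as a shift and turn from the pose commanded when the call began, along the tool's axes at that moment, turning the shorter way round; what a row does not reach only later rows make up. Full scale, the value 1, is 1 m for a shift and pi rad for a turn. A row lasts 1/12 s, in which the tool goes at most 41.7 mm and 7.16 degrees, less where a joint would pass 70% of its speed; a pose out of reach is approached as far as the arm can. A call with a number of a shift or a turn outside -1 to 1 is refused whole. A call with a gripper value outside its range is refused whole. The fingers move at their own pace and stop on an object; "squeeze" is the grip in N (left out, the last holds). Time passes only in rows, so rows that repeat a pose let the fingers close. It gives the time, the measured TCP pose, the force and the opening at its end, in the units of the state.
- r.sense(): the state, without advancing time (a new reading comes with each control period).
- grab_frame(name): name is "side" or "top"; returns a dict with "img" (420x560x3 uint8, red, green, blue), "fx", "fy", "cx", "cy" (pixels), "R" (3x3) and "t" (3): a world point X has camera coordinates R X + t. Camera axes: x right, y down, z forward; pixel columns grow to the right and rows downward; lengths in mm; the calibration is good to about 2 mm. A picture is of the moment at which its call begins. There is no depth.
- r.sign_off(): hands the job in, once; it reports no verdict.
Trained networks look in the newest picture that a camera, given by its name, has taken for a name from the list of things; names that differ only in an ending like _2 or _b are one class to them, and where a whole thing is asked for, a point or a joint stands for the part that bears it (a point fixed in the world has none). Each returns a list of dicts, best first, with "conf" (0 to 1); they miss things now and then, are a little off and sometimes report something else, mostly with a low value. They report only what shows in the picture. A call takes as long as a camera call.
- spotter.boxes_of(query, camera): "point" ([x, y, z] in mm, in world coordinates, good to about 4 mm: the middle of the surface that is visible of it).
- spotter.place_of(query, camera): "point" ([x, y, z] in mm, in world coordinates, good to about 4 mm: a listed point, or the origin of a listed thing).
The state is a dict: "clock": time; "qpos": joint angles; "qvel": joint speeds; "joint_efforts": joint torques, N m; "eef_pos": TCP position; "tcp_rot": TCP orientation; "contact_force": force on the tool from outside, world axes, zero at the start; "wrist_torque": the same for the moment, N m; "opening": opening from 0.0 (shut) to 1.0 (fully open).
Only numpy, scipy, OpenCV 4.12 (cv2) and the standard library are available. Lean on these libraries where they do the work, as an engineer would, in place of code of your own. Each camera call takes 0.05 s, during which the arm holds its last target.

## Working session

There is one attempt and no reset: what is moved stays moved. The work goes in short steps, Python scripts to look and compute and a tool call to move; the robot and the scene stay as the last step left them, time stands still between calls to the robot, and variables do not carry over. Pictures are saved under pics/ and viewed, and the job is handed in when it is done.

Besides the shell and the picture viewer there is one more tool, called after "Request:" by a JSON object that holds its "method" and its "body", one argument or row to a line. apply_moves: Moves the arm, as the interface text tells. Its arguments: {"type":"object","properties":{"motion":{"type":"string"},"squeeze":{"type":"number"}},"required":["motion"]}

```bash
ls; mkdir -p pics
python3 - <<'E'
from rig import r, grab_frame, spotter
import cv2,numpy as np
s=r.sense();print(s)
for c in("side","top"):
    f=grab_frame(c);cv2.imwrite(f"pics/{c}0.png",f["img"][:,:,::-1])
    print(c,f["fx"],f["cx"],f["cy"],np.round(f["R"],3).tolist(),np.round(f["t"]).tolist(), "campos",np.round(-np.array(f["R"]).T@f["t"]))
    for q in["drum","cover","cover_bar","stand","pot","rest","rest_seat","tube","mouth","well0","well1","jar_a","slug0"]:
        print(q,[(np.round(d["point"]).tolist(),round(d["conf"],2)) for d in spotter.place_of(q,c)])
E
```

```text
pics
{'clock': 0.0, 'qpos': array([ 1.19958306e+00,  3.53664668e-01,  1.63409025e+00,  1.43303874e-05,
        1.15521963e+00, -2.35911792e-03]), 'qvel': array([-0.00017541, -0.0006861 , -0.00015395, -0.00093127,  0.00148136,
        0.00144088]), 'joint_efforts': array([ 3.20103791e-03, -6.05273366e+01, -3.42058754e+01,  3.56296532e-04,
        9.73213348e-03,  1.00324638e-05]), 'eef_pos': array([225.23675752, 582.76988839, 403.96998294]), 'tcp_rot': array([-3.14021079e+00, -1.63626406e-05,  2.77273270e+00]), 'contact_force': array([-0.19157803,  0.38449315,  0.17904176]), 'wrist_torque': array([-0.01535488, -0.05040503, -0.03408844]), 'opening': 1.000851593353359}
side 388.8741117202646 283.0312261315585 209.795070770065 [[0.939, -0.343, -0.013], [-0.269, -0.712, -0.649], [0.213, 0.613, -0.761]] [-510.0, 218.0, 938.0] campos [ 338. -595.  848.]
drum [([521.0, 32.0, -1.0], 0.71)]
cover [([523.0, 34.0, 95.0], 0.68)]
cover_bar [([524.0, 33.0, 121.0], 0.67), ([491.0, -3.0, 43.0], 0.43)]
stand [([471.0, -309.0, 2.0], 0.79)]
pot [([470.0, -311.0, 30.0], 0.6)]
rest [([505.0, 325.0, -0.0],
[... 562 characters left out ...]
 1100.0] campos [ 436.   33. 1150.]
drum []
cover [([521.0, 31.0, 94.0], 0.97), ([488.0, -3.0, 39.0], 0.28), ([722.0, -195.0, -4.0], 0.23)]
cover_bar [([518.0, 36.0, 121.0], 0.83), ([468.0, -309.0, 34.0], 0.65)]
stand [([469.0, -312.0, 1.0], 0.96), ([721.0, -196.0, -0.0], 0.28)]
pot [([467.0, -311.0, 34.0], 0.79)]
rest [([515.0, 325.0, -1.0], 0.66)]
rest_seat [([507.0, 324.0, 51.0], 0.6)]
tube [([505.0, 328.0, 56.0], 0.72), ([523.0, 32.0, 93.0], 0.32)]
mouth [([413.0, 350.0, 50.0], 0.56)]
well0 [([489.0, -4.0, 39.0], 0.67), ([489.0, 66.0, 40.0], 0.65)]
well1 [([489.0, -4.0, 39.0], 0.67), ([489.0, 66.0, 40.0], 0.65)]
jar_a [([711.0, 201.0, -0.0], 0.72), ([724.0, -199.0, -3.0], 0.54)]
slug0 []
```

View pics/side0.png

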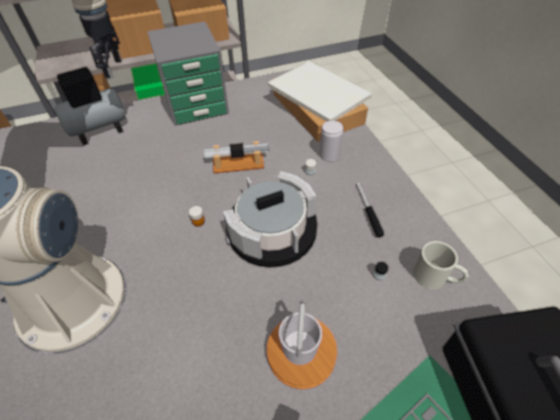

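View pics/top0.png

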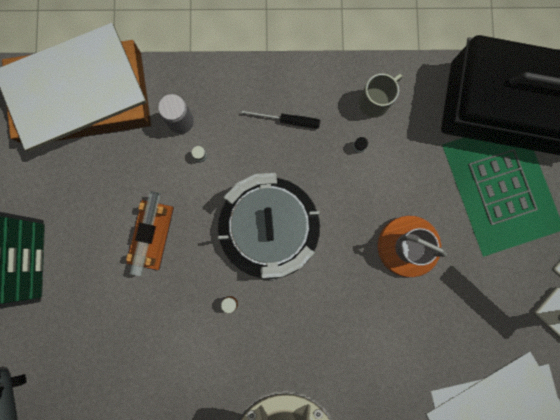

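```bash
cat > h.py <<'E'
from rig import r, grab_frame, spotter
import numpy as np, cv2
from scipy.spatial.transform import Rotation as Ro
def rot(s): return Ro.from_euler('xyz',s["tcp_rot"]).as_matrix()
def grasp(s): return s["eef_pos"]+rot(s)@[0,0,155]
def st():
    s=r.sense(); print("t%.1f"%s["clock"],"tcp",np.round(s["eef_pos"],1),"rpy",np.round(s["tcp_rot"],3),"grasp",np.round(grasp(s),1),"F",np.round(s["contact_force"],1),"op%.2f"%s["opening"],"q",np.round(s["qpos"],2)); return s
def go(p,s=None,yaw=None):
    """shift so that grasp point gets to p; yaw of tool"""
    s=s or r.sense(); M=rot(s)
    d=M.T@(np.array(p)-grasp(s))/1000
    t=0
    if yaw is not None:
        t=(s["tcp_rot"][2]-yaw); t=(t+np.pi)%(2*np.pi)-np.pi
        t/=np.pi  # tool z down: +twist lowers yaw
    n=max(np.linalg.norm(d)*1000/41.7,abs(t)*180/7.16)
    print("shift",np.round(d,4),"twist %.4f"%t,"rows %.1f"%n)
def pix(f,X):
    c=np.array(f["R"])@np.array(X)+f["t"]; return np.array([f["fx"]*c[0]/c[2]+f["cx"],f["fy"]*c[1]/c[2]+f["cy"]])
def ray(f,u,v,z):
    d=np.array(f["R"]).T@[(u-f["cx"])/f["fx"],(v-f["cy"])/f["fy"],1]; o=-np.array(f["R"]).T@f["t"]
    return o+d*(z-o[2])/d[2]
def crop(f,u,v,w,name,k=6):
    I=f["img"][max(0,int(v-w)):int(v+w),max(0,int(u-w)):int(u+w),::-1]; cv2.imwrite(name,cv2.resize(I,None,fx=k,fy=k,interpolation=cv2.INTER_CUBIC)); print(name,"org",max(0,int(u-w)),max(0,int(v-w)),"k",k)
def net(q,c):
    print(q,c,[(np.round(d["point"]).tolist(),round(d["conf"],2)) for d in spotter.place_of(q,c)])
E
python3 - <<'E'
from h import *
for c,u,v in(("top",420,245),("side",303,340)):
    f=grab_frame(c); crop(f,u,v,45,f"pics/pot_{c}.png")
f=grab_frame("top");crop(f,270,225,60,"pics/drum_top.png",5);crop(f,150,235,50,"pics/tube_top.png",6)
f=grab_frame("side");crop(f,236,155,45,"pics/tube_side.png",6)
E
```

```text
pics/pot_top.png org 375 200 k 6
pics/pot_side.png org 258 295 k 6
pics/drum_top.png org 210 165 k 5
pics/tube_top.png org 100 185 k 6
pics/tube_side.png org 191 110 k 6
```

View pics/pot_top.png

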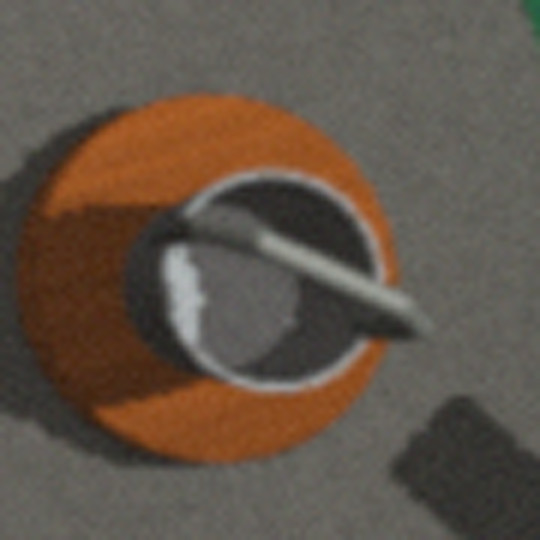

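View pics/pot_side.png

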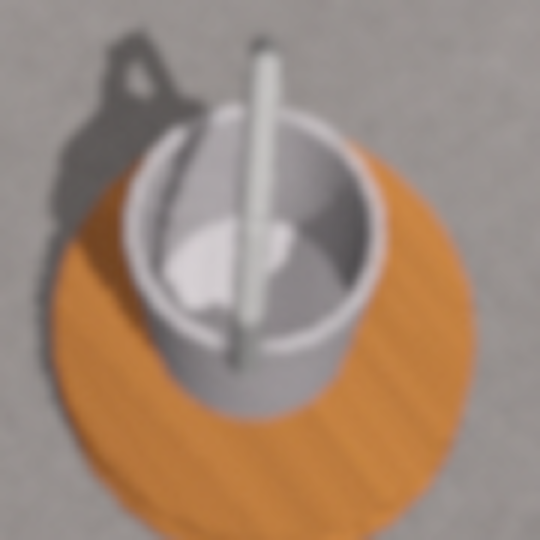

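View pics/drum_top.png

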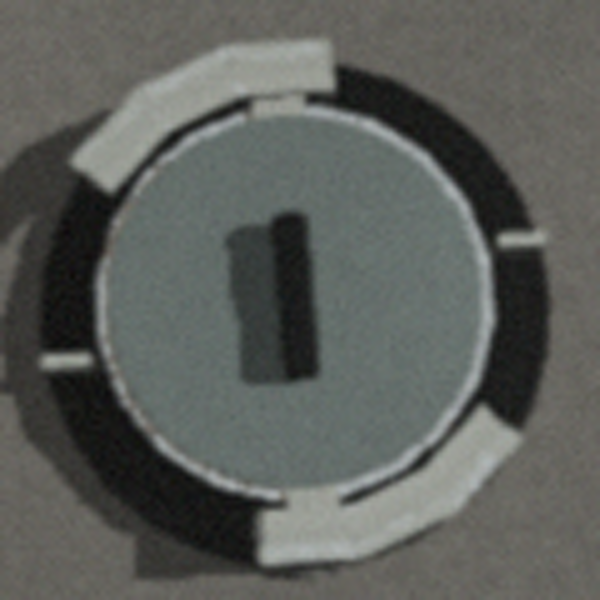

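View pics/tube_top.png

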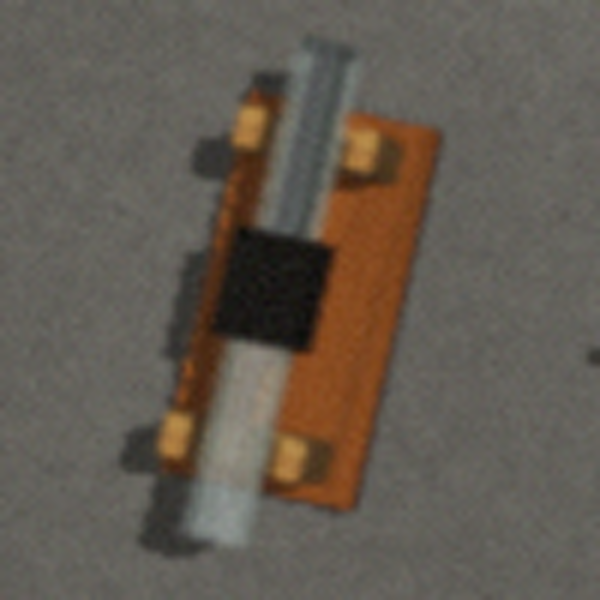

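View pics/tube_side.png

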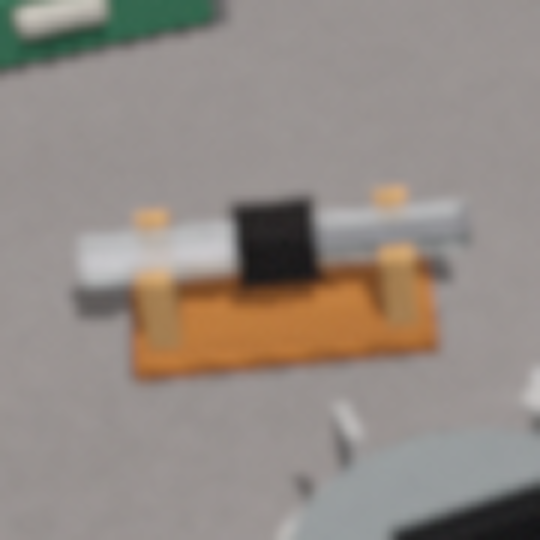

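Run:
```python
from h import *
f=grab_frame("top"); 
a=ray(f,375+258/6,200+238/6,173);b=ray(f,375+420/6,200+320/6,173);print(a,b,(a+b)/2,np.linalg.norm(a-b),np.arctan2(*(b-a)[[1,0]]))
g=grab_frame("side")
a=ray(g,258+265/6,295+60/6,173);b=ray(g,258+252/6,295+325/6,173);print(a,b,(a+b)/2,np.linalg.norm(a-b),np.arctan2(*(b-a)[[1,0]]))
# cover bar top z=139
for p in((290,215),(300,375)): print(ray(f,210+p[0]/5,165+p[1]/5,139))
# drum ticks at z~? 
for p in((522,240),(65,360)): print(ray(f,210+p[0]/5,165+p[1]/5,20))
# tube ends axis z 52
for p in((335,45),(220,540)): print(ray(f,100+p[0]/6,185+p[1]/6,55))
st(); go([470,-311,400]);
```

```text
[ 479.28474389 -283.14025928  173.        ] [ 449.65019355 -339.18848088  173.        ] [ 464.46746872 -311.16437008  173.        ] 63.40039210161249 -2.057165323011694
[ 479.93378321 -285.60046216  173.        ] [ 445.14764825 -362.09767907  173.        ] [ 462.54071573 -323.84907061  173.        ] 84.03510802209118 -1.997582772066457
[554.70874958  33.95206202 139.        ]
[484.30774816  30.43867679 139.        ]
[554.94874832 -79.87408778  20.        ]
[498.8282718 144.6344655  20.       ]
[604.99354849 300.67801098  55.        ]
[410.59679441 342.95752018  55.        ]
t1.7 tcp [225.3 583.  404.7] rpy [3.142 0.    2.773] grasp [225.3 583.  249.7] F [-0.5 -0.3  0.7] op1.00 q [ 1.2   0.35  1.63 -0.    1.16 -0.  ]
shift [-0.5505 -0.7456 -0.1503] twist 0.0000 rows 22.5
```

Request:
{"method": "apply_moves", "body": {
  "motion": "1 -0.2 -0.3 -0.15 0.2;1 -0.2 -0.3 -0.15 0.2;1 -0.2 -0.3 -0.15 0.2;1 -0.2 -0.3 -0.15 0.2;1 -0.2 -0.3 -0.15 0.2;1 -0.2 -0.3 -0.15 0.2;1 -0.2 -0.3 -0.15 0.2;1 -0.2 -0.3 -0.15 0.2;1 -0.55 -0.745 -0.15 0.532;1 -0.55 -0.745 -0.15 0.532;1 -0.55 -0.745 -0.15 0.532;1 -0.55 -0.745 -0.15 0.532;1 -0.55 -0.745 -0.15 0.532;1 -0.55 -0.745 -0.15 0.532;1 -0.55 -0.745 -0.15 0.532;1 -0.55 -0.745 -0.15 0.532;1 -0.55 -0.745 -0.15 0.532;1 -0.55 -0.745 -0.15 0.532;1 -0.55 -0.745 -0.15 0.532;1 -0.55 -0.745 -0.15 0.532"
}}

```text
clock: 3.37
eef_pos: [435.4, -198.4, 550.7]
tcp_rot: [3.141, -0.0, 1.101]
contact_force: [0.8, 0.3, 0.7]
opening: 1.002
```

Run:
```python
from h import *
st(); go([466,-312,400],yaw=1.10)
```

```text
t3.4 tcp [ 435.4 -198.4  550.7] rpy [ 3.141 -0.     1.101] grasp [ 435.6 -198.5  395.7] F [0.8 0.3 0.7] op1.00 q [-0.43  0.    1.74  0.    1.4   0.04]
shift [-0.0874  0.0786 -0.0042] twist 0.0003 rows 2.8
```

Request:
{"method": "apply_moves", "body": {
  "motion": "1 -0.087 0.078 -0.6 0;1 -0.087 0.078 -0.6 0;1 -0.087 0.078 -0.6 0;1 -0.087 0.078 -0.6 0;1 -0.087 0.078 -0.6 0;1 -0.087 0.078 -0.6 0;1 -0.087 0.078 -0.6 0;1 -0.087 0.078 -0.6 0;1 -0.087 0.078 -0.6 0;1 -0.087 0.078 -0.6 0;1 -0.087 0.078 -0.6 0;1 -0.087 0.078 -0.6 0;1 -0.087 0.078 -0.6 0;1 -0.087 0.078 -0.6 0;1 -0.087 0.078 -0.6 0;1 -0.087 0.078 -0.6 0"
}}

```text
clock: 4.7
eef_pos: [412.0, -270.0, 1064.5]
tcp_rot: [-3.133, -0.001, 1.101]
contact_force: [-1.0, -0.6, 1.2]
opening: 1.004
```

Run:
```python
from h import *
st()
```

```text
t4.7 tcp [ 412.  -270.  1064.5] rpy [-3.133e+00 -1.000e-03  1.101e+00] grasp [ 410.9 -269.2  909.5] F [-1.  -0.6  1.2] op1.00 q [-0.58  0.4   0.06  0.    2.69 -0.11]
```

Request:
{"method": "apply_moves", "body": {
  "motion": "1 0 0.4 -0.5 0;1 0 0.4 -0.5 0;1 0 0.4 -0.5 0;1 0 0.4 -0.5 0;1 0 0.4 -0.5 0;1 0 0.4 -0.5 0;1 0 0.4 -0.5 0;1 0 0.4 -0.5 0;1 0 0.4 -0.5 0;1 0 0.4 -0.5 0"
}}

```text
clock: 5.53
eef_pos: [422.7, -256.4, 1063.4]
tcp_rot: [-3.131, -0.001, 1.101]
contact_force: [-0.4, -0.2, 0.4]
opening: 1.002
```

Run:
```python
from h import *
st()
```

```text
t5.5 tcp [ 422.7 -256.4 1063.4] rpy [-3.131e+00 -1.000e-03  1.101e+00] grasp [ 421.4 -255.5  908.4] F [-0.4 -0.2  0.4] op1.00 q [-0.55  0.4   0.06  0.    2.69 -0.08]
```

Run:
```python
from h import *
net("pot","top");net("pot","side")
go([466,-312,300],yaw=1.10)
```

```text
pot top [([470.0, -312.0, 33.0], 0.75)]
pot side [([469.0, -314.0, 26.0], 0.71)]
shift [-0.031   0.0715  0.6077] twist 0.0005 rows 14.7
```

Request:
{"method": "apply_moves", "body": {
  "motion": "1 -0.03 0.07 0.6 0;1 -0.03 0.07 0.6 0;1 -0.03 0.07 0.6 0;1 -0.03 0.07 0.6 0;1 -0.03 0.07 0.6 0;1 -0.03 0.07 0.6 0;1 -0.03 0.07 0.6 0;1 -0.03 0.07 0.6 0;1 -0.03 0.07 0.6 0;1 -0.03 0.07 0.6 0;1 -0.03 0.07 0.6 0;1 -0.03 0.07 0.6 0;1 -0.03 0.07 0.6 0;1 -0.03 0.07 0.6 0;1 -0.03 0.07 0.6 0;1 -0.03 0.07 0.6 0;1 -0.03 0.07 0.6 0"
}}

```text
clock: 7.05
eef_pos: [464.8, -310.7, 455.3]
tcp_rot: [-3.12, -0.003, 1.101]
contact_force: [-1.4, 1.2, -0.5]
opening: 1.0
```

Run:
```python
from h import *
st();go([466,-312,170],yaw=1.10)
f=grab_frame("top");crop(f,420,245,60,"pics/p1t.png",5)
g=grab_frame("side");crop(g,303,320,60,"pics/p1s.png",5)
```

```text
t7.0 tcp [ 464.8 -310.7  455.3] rpy [-3.120e+00 -3.000e-03  1.101e+00] grasp [ 462.  -308.8  300.3] F [-1.4  1.2 -0.5] op1.00 q [-0.59  0.21  1.71 -0.    1.24 -0.12]
shift [-0.0013  0.0078  0.1302] twist 0.0004 rows 3.1
pics/p1t.png org 360 185 k 5
pics/p1s.png org 243 260 k 5
```

View pics/p1t.png

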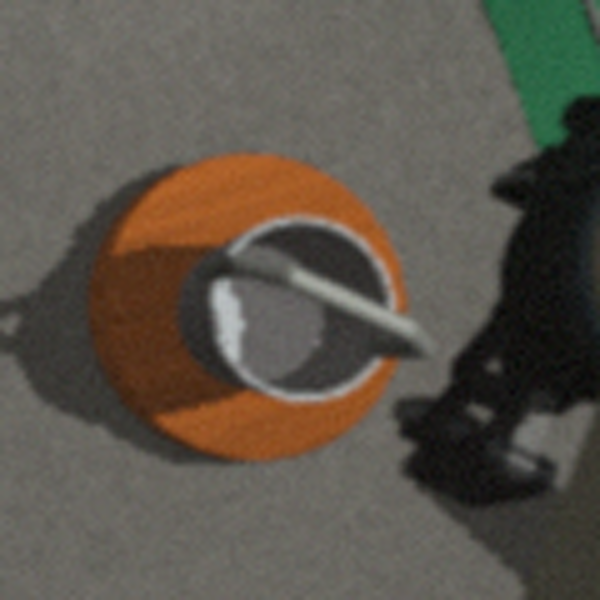

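View pics/p1s.png

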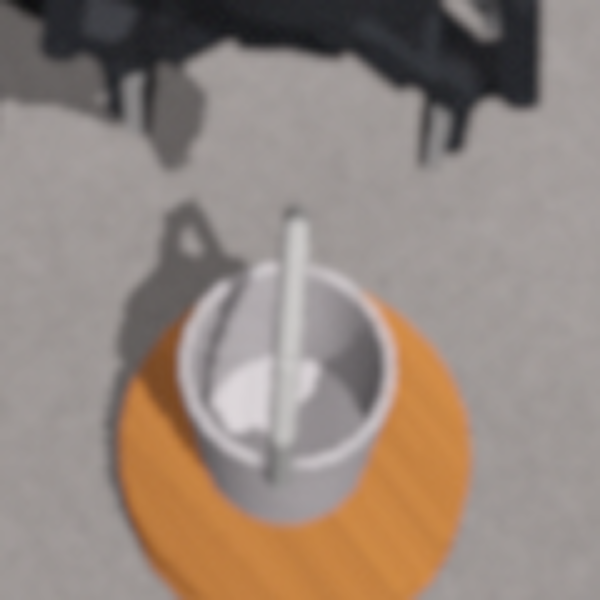

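Request:
{"method": "apply_moves", "body": {
  "motion": "1 -0.001 0.008 0.05 0;1 -0.001 0.008 0.08 0;1 -0.001 0.008 0.11 0;1 -0.001 0.008 0.13 0;1 -0.001 0.008 0.13 0;1 -0.001 0.008 0.13 0"
}}

```text
clock: 7.65
eef_pos: [472.9, -315.8, 334.9]
tcp_rot: [-3.134, -0.001, 1.101]
contact_force: [0.3, 0.1, 0.7]
opening: 0.997
```

Run:
```python
from h import *
st()
f=grab_frame("top");crop(f,430,245,50,"pics/p2t.png",6)
g=grab_frame("side");crop(g,303,320,50,"pics/p2s.png",6)
```

```text
t7.7 tcp [ 472.9 -315.8  334.9] rpy [-3.134e+00 -1.000e-03  1.101e+00] grasp [ 471.9 -315.1  179.9] F [0.3 0.1 0.7] op1.00 q [-0.59  0.35  1.82  0.    0.99 -0.12]
pics/p2t.png org 380 195 k 6
pics/p2s.png org 253 270 k 6
```

View pics/p2s.png

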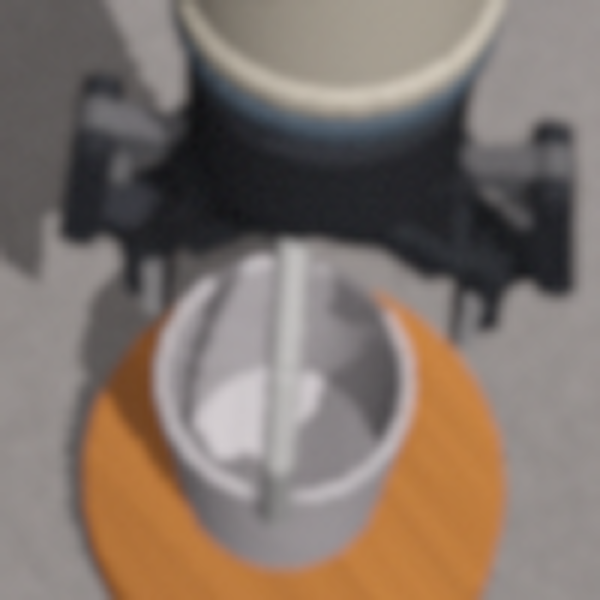

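Request:
{"method": "apply_moves", "body": {
  "motion": "1 0 0 0 0;1 0 0 0 0;1 0 0 0 0"
}}

```text
clock: 8.0
eef_pos: [472.3, -315.5, 334.0]
tcp_rot: [-3.134, -0.001, 1.101]
contact_force: [0.9, -0.0, 0.4]
opening: 1.0
```

Run:
```python
from h import *
st();go([466,-312,170],yaw=1.1)
```

```text
t8.0 tcp [ 472.3 -315.5  334. ] rpy [-3.134e+00 -1.000e-03  1.101e+00] grasp [ 471.3 -314.8  179. ] F [ 0.9 -0.   0.4] op1.00 q [-0.59  0.35  1.82  0.    0.98 -0.12]
shift [ 0.0001 -0.0059  0.0091] twist 0.0005 rows 0.3
```

Request:
{"method": "apply_moves", "body": {
  "motion": "1 0 -0.006 0.009 0;1 0 -0.006 0.009 0;1 0 -0.006 0.009 0;-1 0 -0.006 0.009 0;-1 0 -0.006 0.009 0;-1 0 -0.006 0.009 0;-1 0 -0.006 0.009 0;-1 0 -0.006 0.009 0;-1 0 -0.006 0.009 0;-1 0 -0.006 0.009 0;-1 0 -0.006 0.009 0;-1 0 -0.006 0.009 0;-1 0 -0.006 0.009 0;-1 0 -0.006 0.009 0",
  "squeeze": 50
}}

```text
clock: 9.17
eef_pos: [466.7, -312.6, 323.8]
tcp_rot: [-3.132, -0.001, 1.101]
contact_force: [0.4, -1.3, 1.7]
opening: 0.099
```

Run:
```python
from h import *
st()
f=grab_frame("top");cv2.imwrite("pics/p3t.png",f["img"][:,:,::-1])
g=grab_frame("side");cv2.imwrite("pics/p3s.png",g["img"][:,:,::-1])
```

```text
t9.2 tcp [ 466.7 -312.6  323.8] rpy [-3.132e+00 -1.000e-03  1.101e+00] grasp [ 465.5 -311.8  168.9] F [ 0.4 -1.3  1.7] op0.10 q [-0.59  0.35  1.84 -0.    0.96 -0.12]
```

View pics/p3s.png

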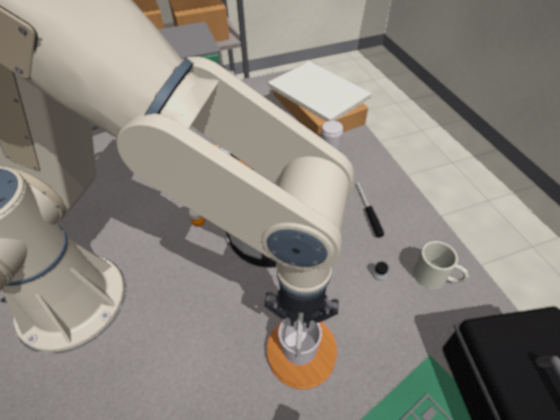

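Run:
```python
from h import *
f=grab_frame("top");g=grab_frame("side")
for X in([330,-395,0],[345,-365,0],[600,-390,0],[470,-470,0],[470,-150,0],[320,-280,0],[600,-340,0]): print(X,pix(f,X),pix(g,X))
```

```text
[330, -395, 0] [443.40451123 303.11764242] [250.05239975 417.95760607]
[345, -365, 0] [430.99699118 297.13198596] [252.8363659  399.71249325]
[600, -390, 0] [436.04946607 194.57498796] [371.00941425 366.85533454]
[470, -470, 0] [470.468127   245.78739443] [330.89308706 430.60817104]
[470, -150, 0] [342.54812712 247.49405088] [275.86875911 291.15551279]
[320, -280, 0] [397.06516624 307.95118668] [230.00082559 363.99012286]
[600, -340, 0] [416.31274229 194.80526865] [360.086299   345.08822695]
```

View pics/p3t.png

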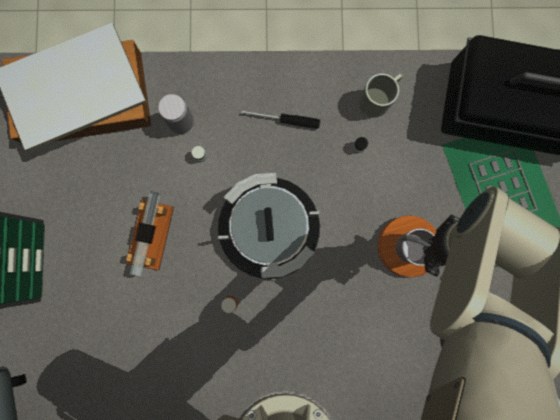

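Request:
{"method": "apply_moves", "body": {
  "motion": "-1 0 0 -0.01 0;-1 0 0 -0.03 0;-1 0 0 -0.06 0;-1 0 -0.01 -0.06 0;-1 0 -0.03 -0.06 0;-1 0 -0.055 -0.06 0;-1 0 -0.08 -0.06 0;-1 0 -0.105 -0.05 0;-1 0 -0.13 -0.03 0;-1 0 -0.15 -0.015 0;-1 0 -0.155 0 0;-1 0 -0.155 0.01 0;-1 0 -0.155 0.018 0;-1 0 -0.155 0.023 0;-1 0 -0.155 0.027 0;-1 0 -0.155 0.027 0;-1 0 -0.155 0.027 0"
}}

```text
clock: 10.78
eef_pos: [328.4, -242.4, 298.4]
tcp_rot: [-3.132, -0.001, 1.102]
contact_force: [0.1, -0.3, -1.8]
opening: 0.098
```

Run:
```python
from h import *
st()
f=grab_frame("top");cv2.imwrite("pics/p4t.png",f["img"][:,:,::-1])
g=grab_frame("side");crop(g,240,330,60,"pics/p4s.png",5)
```

```text
t10.8 tcp [ 328.4 -242.4  298.4] rpy [-3.132e+00 -1.000e-03  1.102e+00] grasp [ 327.1 -241.5  143.4] F [ 0.1 -0.3 -1.8] op0.10 q [-0.64  0.17  2.17 -0.    0.81 -0.17]
pics/p4s.png org 180 270 k 5
```

View pics/p4s.png

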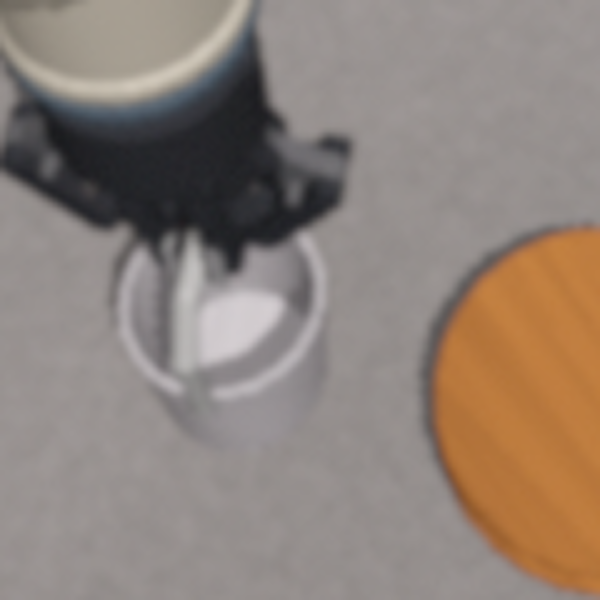

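Request:
{"method": "apply_moves", "body": {
  "motion": "-1 0 0 0.002 0;-1 0 0 0.003 0;-1 0 0 0.003 0;-1 0 0 0.003 0"
}}

```text
clock: 11.22
eef_pos: [328.1, -242.2, 295.3]
tcp_rot: [-3.132, -0.001, 1.101]
contact_force: [-0.1, 0.6, -3.0]
opening: 0.095
```

Request:
{"method": "apply_moves", "body": {
  "motion": "-1 0 0 0.001 0;-1 0 0 0.002 0;-1 0 0 0.002 0;-1 0 0 0.002 0"
}}

```text
clock: 11.55
eef_pos: [328.2, -242.4, 293.6]
tcp_rot: [-3.132, -0.001, 1.102]
contact_force: [-1.1, 0.0, 4.7]
opening: 0.091
```

Request:
{"method": "apply_moves", "body": {
  "motion": "-0.6 0 0 0.001 0;-0.6 0 0 0.001 0;-0.3 0 0 0 0;0 0 0 0 0;0.5 0 0 0 0;0.5 0 0 0 0;0.5 0 0 -0.02 0;0.5 0 0 -0.05 0;0.5 0 0 -0.09 0;0.5 0 0 -0.13 0;0.5 0 0 -0.17 0;1 0 0 -0.2 0;1 0 0 -0.2 0;1 0 0 -0.2 0"
}}

```text
clock: 12.72
eef_pos: [329.9, -243.5, 494.9]
tcp_rot: [-3.136, -0.001, 1.101]
contact_force: [-0.3, 0.1, -0.8]
opening: 1.002
```

Run:
```python
from h import *
st()
f=grab_frame("top");cv2.imwrite("pics/p5t.png",f["img"][:,:,::-1])
g=grab_frame("side");cv2.imwrite("pics/p5s.png",g["img"][:,:,::-1])
for c in("top","side"): net("pot",c);net("cover",c);net("cover_bar",c);net("stand",c);net("drum",c)
go([521,33,300],yaw=1.57+0.07)
go([521,33,300],yaw=1.57+0.07-np.pi)
```

```text
t12.7 tcp [ 329.9 -243.5  494.9] rpy [-3.136e+00 -1.000e-03  1.101e+00] grasp [ 329.1 -243.   339.9] F [-0.3  0.1 -0.8] op1.00 q [-0.64 -0.08  1.94 -0.    1.29 -0.17]
pot top [([332.0, -241.0, 2.0], 0.95)]
cover top [([524.0, 31.0, 93.0], 0.86)]
cover_bar top [([517.0, 35.0, 120.0], 0.55)]
stand top [([470.0, -311.0, 2.0], 0.89)]
drum top []
pot side [([331.0, -241.0, -2.0], 0.84)]
cover side [([521.0, 34.0, 93.0], 0.81)]
cover_bar side [([523.0, 35.0, 124.0], 0.56)]
stand side [([474.0, -312.0, -0.0], 0.84), ([508.0, 327.0, 1.0], 0.34)]
drum side [([520.0, 32.0, -1.0], 0.7)]
shift [0.3327 0.0475 0.038 ] twist -0.1714 rows 8.1
shift [0.3327 0.0475 0.038 ] twist 0.8286 rows 20.8
```

View pics/p5t.png

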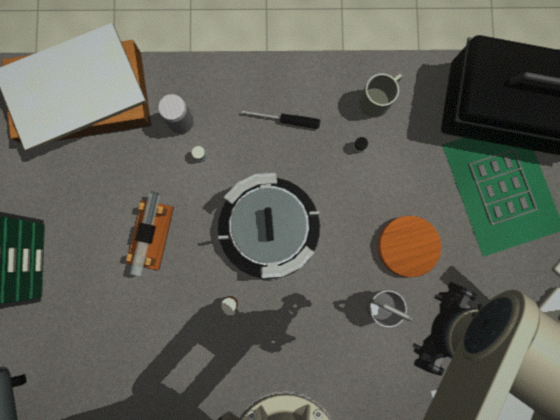

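View pics/p5s.png

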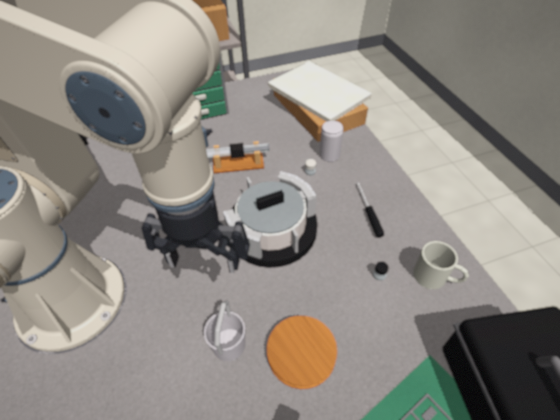

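Request:
{"method": "apply_moves", "body": {
  "motion": "1 0.333 0.047 0.05 0.33;1 0.333 0.047 0.05 0.33;1 0.333 0.047 0.05 0.33;1 0.333 0.047 0.05 0.33;1 0.333 0.047 0.05 0.33;1 0.333 0.047 0.05 0.33;1 0.333 0.047 0.05 0.33;1 0.333 0.047 0.05 0.33;1 0.333 0.047 0.05 0.33;1 0.333 0.047 0.05 0.33;1 0.333 0.047 0.05 0.33;1 0.333 0.047 0.05 0.33;1 0.333 0.047 0.05 0.33"
}}

```text
clock: 14.4
eef_pos: [521.4, 32.1, 443.1]
tcp_rot: [-3.136, 0.009, 0.067]
contact_force: [-0.7, 0.0, 2.1]
opening: 1.0
```

Run:
```python
from h import *
st();go([521,33,126],yaw=0.065)
```

```text
t14.4 tcp [521.4  32.1 443.1] rpy [-3.136  0.009  0.067] grasp [520.   32.9 288.1] F [-0.7  0.   2.1] op1.00 q [0.06 0.16 1.8  0.01 1.19 1.56]
shift [0.0024 0.0009 0.1621] twist 0.0005 rows 3.9
```

Request:
{"method": "apply_moves", "body": {
  "motion": "1 0.002 0.001 0.04 0;1 0.002 0.001 0.08 0;1 0.002 0.001 0.11 0;1 0.002 0.001 0.14 0;1 0.002 0.001 0.155 0;1 0.002 0.001 0.162 0;1 0.002 0.001 0.162 0;1 0.002 0.001 0.162 0;0 0.002 0.001 0.162 0;-1 0.002 0.001 0.162 0;-1 0.002 0.001 0.162 0;-1 0.002 0.001 0.162 0;-1 0.002 0.001 0.162 0;-1 0.002 0.001 0.162 0;-1 0.002 0.001 0.162 0;-1 0.002 0.001 0.162 0;-1 0.002 0.001 0.162 0",
  "squeeze": 50
}}

```text
clock: 15.82
eef_pos: [522.9, 32.8, 281.7]
tcp_rot: [-3.136, 0.007, 0.065]
contact_force: [0.0, -0.0, 6.7]
opening: 0.179
```

Run:
```python
from h import *
s=st();print(s["wrist_torque"])
f=grab_frame("side");crop(f,270,210,60,"pics/c1s.png",6)
```

```text
t15.8 tcp [522.9  32.8 281.7] rpy [-3.136  0.007  0.065] grasp [521.7  33.6 126.7] F [ 0.  -0.   6.7] op0.18 q [0.06 0.36 1.95 0.01 0.84 1.56]
[-0.3733082   0.07086597  0.07576013]
pics/c1s.png org 210 150 k 6
```

View pics/c1s.png

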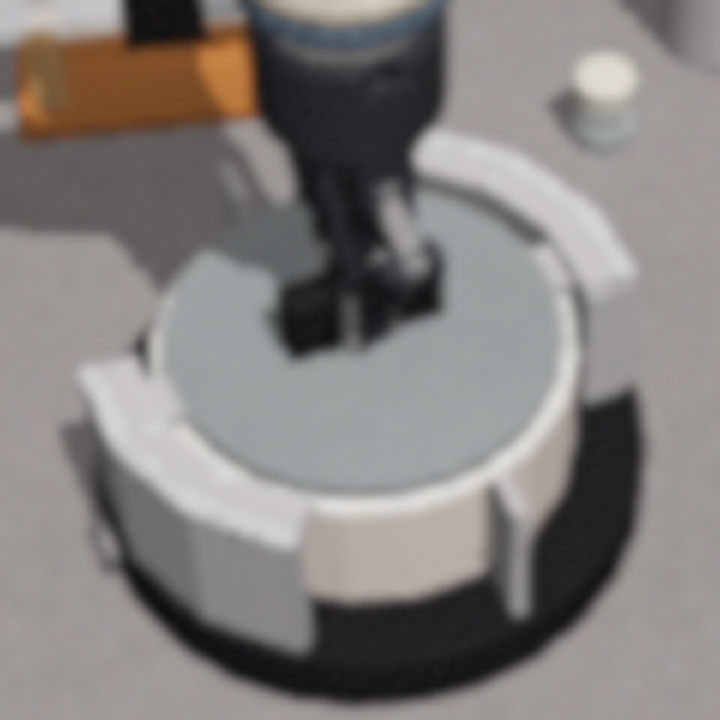

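Request:
{"method": "apply_moves", "body": {
  "motion": "-1 0 0 -0.001 -0.02;-1 0 0 -0.001 -0.06;-1 0 0 -0.001 -0.09;-1 0 0 -0.001 -0.12;-1 0 0 -0.001 -0.15;-1 0 0 -0.001 -0.18;-1 0 0 -0.001 -0.21;-1 0 0 -0.001 -0.24;-1 0 0 -0.001 -0.27;-1 0 0 -0.001 -0.3;-1 0 0 -0.001 -0.33;-1 0 0 -0.001 -0.36;-1 0 0 -0.001 -0.39;-1 0 0 -0.001 -0.42;-1 0 0 -0.001 -0.45;-1 0 0 -0.001 -0.455;-1 0 0 -0.001 -0.455;-1 0 0 -0.001 -0.455"
}}

```text
clock: 17.37
eef_pos: [522.5, 32.7, 282.2]
tcp_rot: [-3.133, -0.005, 1.491]
contact_force: [-1.3, -2.2, 2.4]
opening: 0.179
```

Run:
```python
from h import *
s=st();print(s["wrist_torque"])
f=grab_frame("side");crop(f,270,210,60,"pics/c2s.png",6)
```

```text
t17.4 tcp [522.5  32.7 282.2] rpy [-3.133 -0.005  1.491] grasp [521.2  33.5 127.2] F [-1.3 -2.2  2.4] op0.18 q [0.06 0.36 1.95 0.01 0.84 0.13]
[-0.64144454  0.09161494 -0.22865434]
pics/c2s.png org 210 150 k 6
```

View pics/c2s.png

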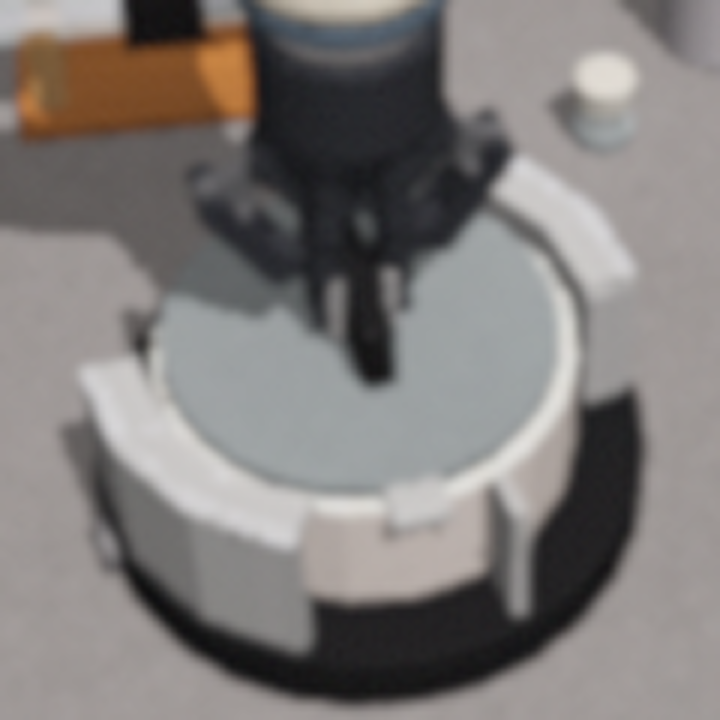

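Request:
{"method": "apply_moves", "body": {
  "motion": "-1 0 0 -0.004 -0.455;-1 0 0 -0.004 0;-1 0 0 -0.01 0;-1 0 0 -0.02 0;-1 0 0 -0.03 0;-1 0 0 -0.03 0"
}}

```text
clock: 17.92
eef_pos: [523.7, 32.7, 314.6]
tcp_rot: [-3.136, -0.006, 1.495]
contact_force: [0.4, 0.1, -1.9]
opening: 0.178
```

Run:
```python
from h import *
st();go([521,34,240]);go([471,-311,240]); go([471,-311,69])
f=grab_frame("side");cv2.imwrite("pics/c3.png",f["img"][:,:,::-1])
net("stand","side")
```

```text
t17.9 tcp [523.7  32.7 314.6] rpy [-3.136 -0.006  1.495] grasp [523.   33.6 159.6] F [ 0.4  0.1 -1.9] op0.18 q [0.06 0.31 1.93 0.01 0.91 0.13]
shift [ 0.0007 -0.0024 -0.0804] twist 0.0000 rows 1.9
shift [-0.3471 -0.026  -0.0822] twist 0.0000 rows 8.6
shift [-0.348  -0.0251  0.0888] twist 0.0000 rows 8.6
stand side [([469.0, -313.0, -0.0], 0.65), ([705.0, 199.0, -2.0], 0.24), ([332.0, -240.0, 1.0], 0.22)]
```

View pics/c3.png

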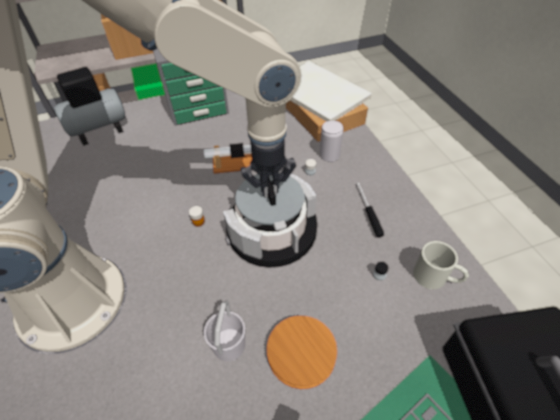

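Request:
{"method": "apply_moves", "body": {
  "motion": "-1 0 -0.002 -0.03 0;-1 0 -0.002 -0.07 0;-1 -0.02 -0.004 -0.08 0;-1 -0.05 -0.007 -0.08 0;-1 -0.09 -0.01 -0.08 0;-1 -0.13 -0.013 -0.08 0;-1 -0.17 -0.016 -0.08 0;-1 -0.21 -0.02 -0.08 0;-1 -0.25 -0.022 -0.08 0;-1 -0.29 -0.024 -0.08 0;-1 -0.32 -0.025 -0.06 0;-1 -0.34 -0.025 -0.03 0;-1 -0.347 -0.025 0 0;-1 -0.347 -0.025 0.03 0;-1 -0.347 -0.025 0.055 0;-1 -0.347 -0.025 0.07 0;-1 -0.347 -0.025 0.08 0;-1 -0.347 -0.025 0.08 0;-1 -0.347 -0.025 0.08 0"
}}

```text
clock: 19.6
eef_pos: [470.8, -311.1, 230.7]
tcp_rot: [-3.132, -0.005, 1.494]
contact_force: [-0.3, 0.0, -2.7]
opening: 0.18
```

Run:
```python
from h import *
st();go([471,-311.5,69])
f=grab_frame("side");crop(f,303,340,60,"pics/c4.png",6)
f=grab_frame("top");crop(f,410,245,60,"pics/c4t.png",6)
```

```text
t19.6 tcp [ 470.8 -311.1  230.7] rpy [-3.132 -0.005  1.494] grasp [ 469.4 -310.1   75.7] F [-0.3  0.  -2.7] op0.18 q [-0.59  0.49  1.89  0.    0.78 -0.51]
shift [-0.0013  0.0018  0.0066] twist 0.0000 rows 0.2
pics/c4.png org 243 280 k 6
pics/c4t.png org 350 185 k 6
```

View pics/c4.png

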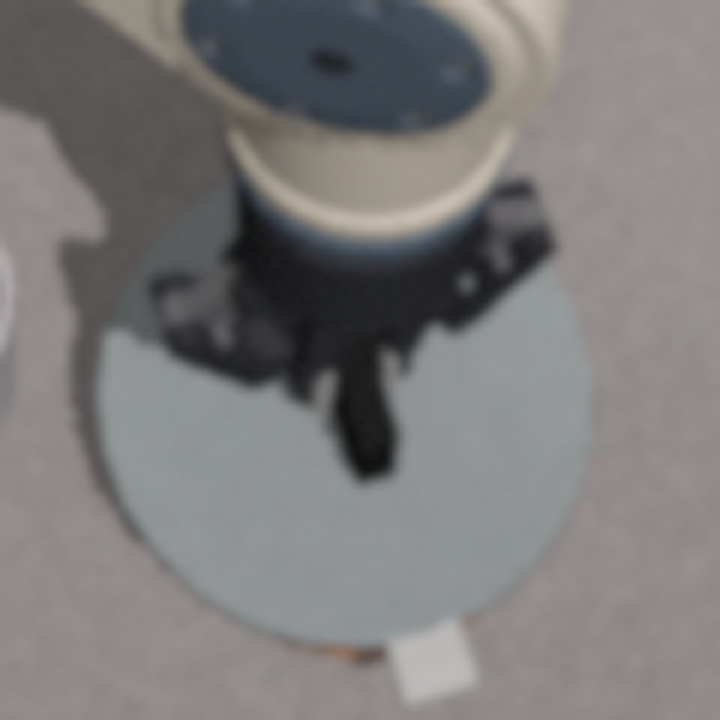

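View pics/c4t.png

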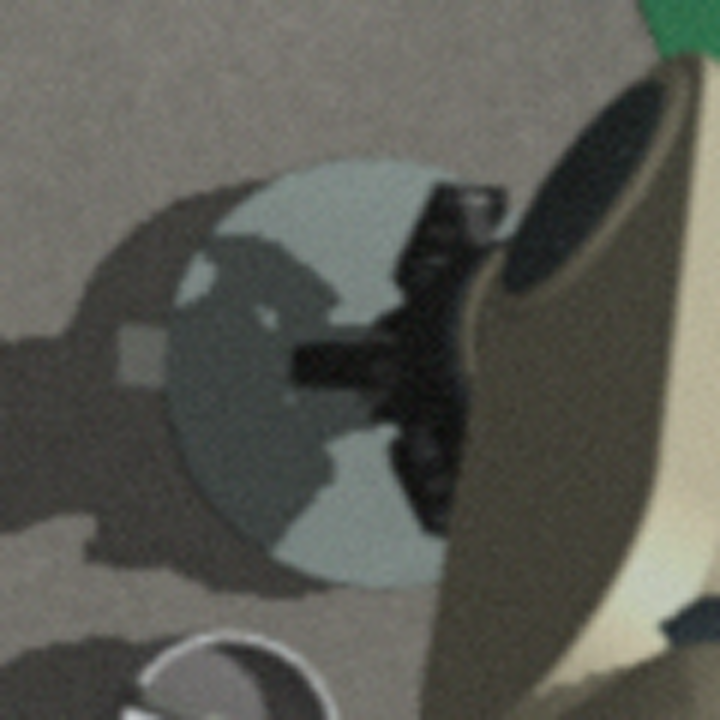

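Request:
{"method": "apply_moves", "body": {
  "motion": "-1 -0.001 0.001 0.004 0;-1 -0.001 0.001 0.006 0;-1 -0.001 0.001 0.007 0;-1 -0.001 0.001 0.007 0;-1 -0.001 0.001 0.007 0"
}}

```text
clock: 20.12
eef_pos: [472.0, -312.2, 224.8]
tcp_rot: [-3.134, -0.004, 1.494]
contact_force: [-1.0, 2.4, 6.2]
opening: 0.178
```

Contact felt. Release and rise.

Request:
{"method": "apply_moves", "body": {
  "motion": "-0.4 0 0 0 0;0 0 0 0 0;0.5 0 0 0 0;0.5 0 0 0 0;0.5 0 0 -0.01 0;0.5 0 0 -0.04 0;1 0 0 -0.08 0;1 0 0 -0.12 0;1 0 0 -0.16 0;1 0 0 -0.2 0;1 0 0 -0.24 0;1 0 0 -0.24 0;1 0 0 -0.24 0"
}}

```text
clock: 21.2
eef_pos: [473.8, -313.7, 467.1]
tcp_rot: [-3.138, -0.002, 1.494]
contact_force: [-0.4, 0.4, -0.9]
opening: 0.999
```

Run:
```python
from h import *
st()
for c in("top","side"):
  f=grab_frame(c);cv2.imwrite(f"pics/d_{c}.png",f["img"][:,:,::-1])
  for q in ("cover","cover_bar","stand","drum","well0","tube","rest_seat","mouth","slug0"): net(q,c)
```

```text
t21.2 tcp [ 473.8 -313.7  467.1] rpy [-3.138e+00 -2.000e-03  1.494e+00] grasp [ 473.2 -313.3  312.1] F [-0.4  0.4 -0.9] op1.00 q [-0.59  0.21  1.68  0.    1.25 -0.51]
cover top [([473.0, -308.0, 38.0], 0.89)]
cover_bar top [([468.0, -308.0, 65.0], 0.65)]
stand top []
drum top [([297.0, -282.0, 2.0], 0.74), ([524.0, 32.0, 4.0], 0.6)]
well0 top [([489.0, 68.0, 36.0], 0.94), ([550.0, 66.0, 38.0], 0.76), ([560.0, -3.0, 39.0], 0.74), ([487.0, -4.0, 37.0], 0.62)]
tube top [([508.0, 328.0, 57.0], 0.82)]
rest_seat top [([510.0, 324.0, 50.0], 0.93)]
mouth top [([411.0, 350.0, 56.0], 0.81)]
slug0 top []
cover side [([469.0, -309.0, 38.0], 0.74)]
cover_bar side [([472.0, -308.0, 67.0], 0.74)]
stand side [([726.0, -199.0, -1.0], 0.24)]
drum side [([524.0, 33.0, -2.0], 0.63)]
well0 side [([554.0, 71.0, 42.0], 0.97), ([486.0, 66.0, 42.0], 0.88), ([556.0, 0.0, 41.0], 0.78)]
tube side [([492.0, -2.0, 46.0], 0.64), ([472.0, -310.0, 38.0], 0.41)]
rest_seat side [([511.0, 323.0, 53.0], 0.86)]
mouth side [([415.0, 346.0, 54.0], 0.68)]
slug0 side [([522.0, 32.0, -0.0], 0.53), ([512.0, 324.0, 54.0], 0.33)]
```

View pics/d_side.png

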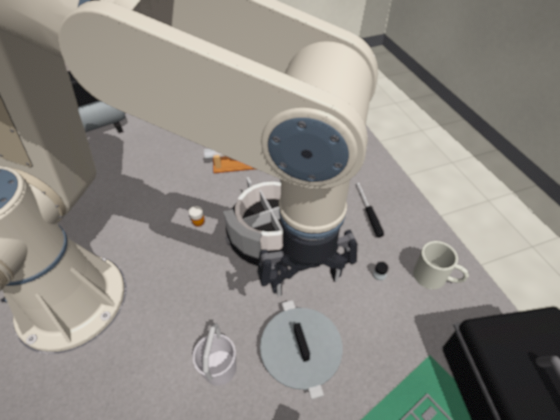

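View pics/d_top.png

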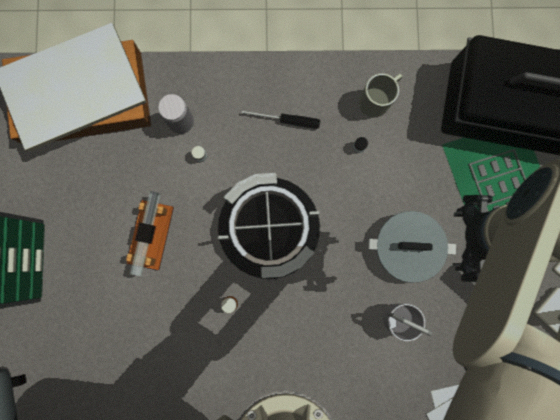

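Run:
```python
from h import *
st();go([508.5,324,250],yaw=2.917)
f=grab_frame("top");crop(f,270,225,50,"pics/w.png",6);
def f2(): pass
```

```text
t22.2 tcp [ 473.5 -313.4  463.7] rpy [-3.133 -0.005  1.494] grasp [ 472.3 -312.6  308.7] F [0.6 0.  0.1] op1.00 q [-0.59  0.21  1.69  0.    1.25 -0.51]
shift [ 0.6372 -0.0121  0.0619] twist -0.4529 rows 15.4
pics/w.png org 220 175 k 6
```

View pics/w.png

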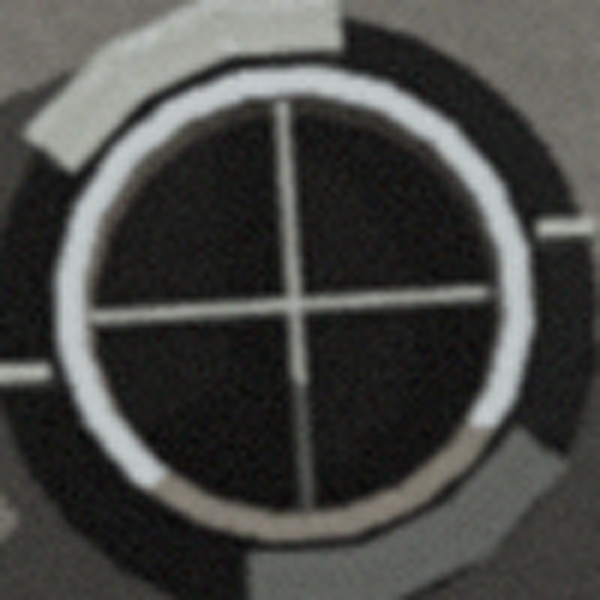

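Request:
{"method": "apply_moves", "body": {
  "motion": "1 0.637 -0.012 -0.02 -0.453;1 0.637 -0.012 -0.02 -0.453;1 0.637 -0.012 -0.02 -0.453;1 0.637 -0.012 -0.02 -0.453;1 0.637 -0.012 -0.02 -0.453;1 0.637 -0.012 -0.02 -0.453;1 0.637 -0.012 -0.02 -0.453;1 0.637 -0.012 -0.02 -0.453;1 0.637 -0.012 -0.02 -0.453;1 0.637 -0.012 -0.02 -0.453;1 0.637 -0.012 -0.02 -0.453;1 0.637 -0.012 -0.02 -0.453;1 0.637 -0.012 -0.02 -0.453;1 0.637 -0.012 -0.02 -0.453;1 0.637 -0.012 -0.02 -0.453;1 0.637 -0.012 -0.02 -0.453;1 0.637 -0.012 -0.02 -0.453;1 0.637 -0.012 -0.02 -0.453;1 0.637 -0.012 0.04 -0.453;1 0.637 -0.012 0.06 -0.453"
}}

```text
clock: 23.92
eef_pos: [510.4, 321.6, 408.1]
tcp_rot: [3.135, -0.006, 2.916]
contact_force: [0.7, -0.1, -0.8]
opening: 1.003
```

Run:
```python
from h import *
st()
f=grab_frame("top");crop(f,150,235,50,"pics/t1.png",6)
print(ray(f,220+293/6,175+300/6,83))
for q in ("tube","rest_seat","mouth","slug0"): net(q,"top")
g=grab_frame("side");crop(g,236,155,50,"pics/t1s.png",6)
for q in ("tube","rest_seat","mouth"): net(q,"side")
```

```text
t23.9 tcp [510.4 321.6 408.1] rpy [ 3.135 -0.006  2.916] grasp [509.8 322.8 253.1] F [ 0.7 -0.1 -0.8] op1.00 q [ 0.56  0.32  1.68  0.01  1.15 -0.79]
pics/t1.png org 100 185 k 6
[521.70126122  32.54278035  83.        ]
tube top [([508.0, 328.0, 53.0], 0.78)]
rest_seat top [([507.0, 323.0, 51.0], 0.88), ([411.0, 349.0, 54.0], 0.34)]
mouth top [([409.0, 350.0, 54.0], 0.7), ([725.0, -193.0, -3.0], 0.36)]
slug0 top [([509.0, 326.0, 51.0], 0.4)]
pics/t1s.png org 186 105 k 6
tube side [([510.0, 321.0, 52.0], 0.72)]
rest_seat side [([511.0, 326.0, 54.0], 0.86), ([493.0, -6.0, 42.0], 0.53)]
mouth side [([412.0, 349.0, 51.0], 0.68)]
```

View pics/t1.png

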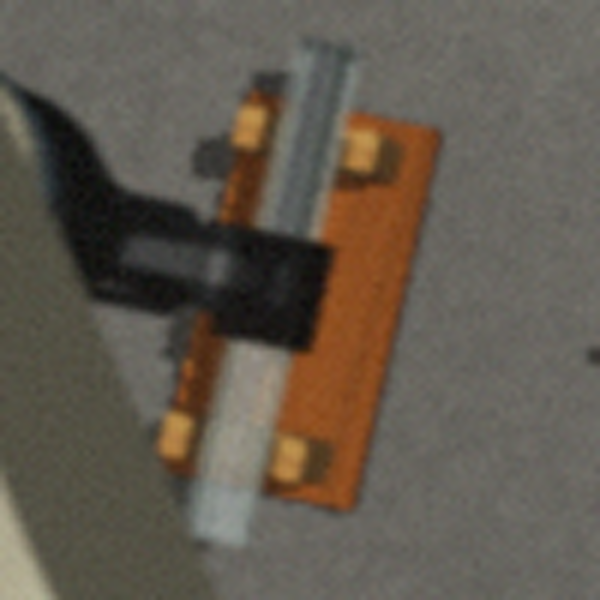

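View pics/t1s.png

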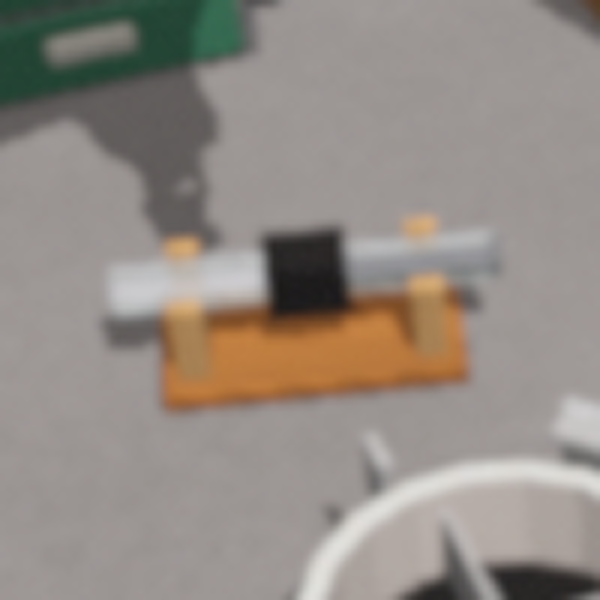

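Run:
```python
from h import *
st();go([509,324,52],yaw=2.914)
```

```text
t24.4 tcp [510.4 322.9 409.2] rpy [ 3.136 -0.007  2.917] grasp [509.6 324.1 254.2] F [-0.3  0.2 -0.7] op1.00 q [ 0.56  0.32  1.68  0.01  1.15 -0.79]
shift [-0.0009 -0.0014  0.2022] twist 0.0010 rows 4.8
```

Request:
{"method": "apply_moves", "body": {
  "motion": "1 -0.001 -0.001 0.04 0;1 -0.001 -0.001 0.08 0;1 -0.001 -0.001 0.12 0;1 -0.001 -0.001 0.15 0;1 -0.001 -0.001 0.175 0;1 -0.001 -0.001 0.19 0;1 -0.001 -0.001 0.2 0;1 -0.001 -0.001 0.202 0;1 -0.001 -0.001 0.202 0;0 -0.001 -0.001 0.202 0;0 -0.001 -0.001 0.202 0;-1 -0.001 -0.001 0.202 0;-1 -0.001 -0.001 0.202 0;-1 -0.001 -0.001 0.202 0;-1 -0.001 -0.001 0.202 0;-1 -0.001 -0.001 0.202 0;-1 -0.001 -0.001 0.202 0;-1 -0.001 -0.001 0.202 0",
  "squeeze": 40
}}

```text
clock: 25.87
eef_pos: [509.2, 323.1, 205.8]
tcp_rot: [3.137, -0.008, 2.918]
contact_force: [-0.7, -0.1, 6.2]
opening: 0.373
```

Run:
```python
from h import *
st();
g=grab_frame("side");crop(g,236,155,50,"pics/t2s.png",6)
```

```text
t25.9 tcp [509.2 323.1 205.8] rpy [ 3.137 -0.008  2.918] grasp [508.1 324.   50.8] F [-0.7 -0.1  6.2] op0.37 q [ 0.56  0.57  1.81  0.01  0.76 -0.8 ]
pics/t2s.png org 186 105 k 6
```

View pics/t2s.png

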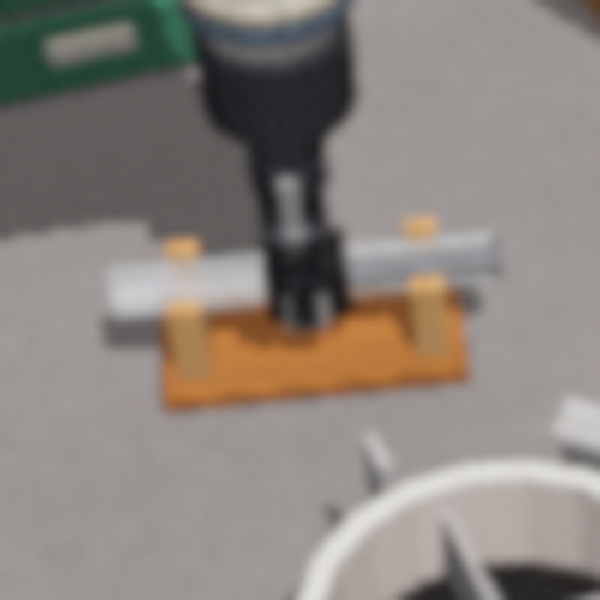

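Request:
{"method": "apply_moves", "body": {
  "motion": "-1 0 0 -0.005 0;-1 0 0 -0.015 0;-1 0 0 -0.03 0;-1 0 0 -0.05 0;-1 0 0 -0.075 0;-1 0 0 -0.1 0;-1 0 0 -0.12 0;-1 0 0 -0.135 0;-1 0 0 -0.145 0;-1 0 0 -0.15 0;-1 0 0 -0.15 0;-1 0 0 -0.15 0;-1 0 0 -0.15 0"
}}

```text
clock: 27.0
eef_pos: [509.8, 321.8, 353.8]
tcp_rot: [3.139, -0.011, 2.917]
contact_force: [0.4, -0.2, -3.3]
opening: 0.364
```

Run:
```python
from h import *
st();
F=[]
for i in range(3):
  g=grab_frame("side");F.append(r.sense()["contact_force"]);print(F[-1], r.sense()["wrist_torque"])
crop(g,236,155,50,"pics/t3s.png",6)
f=grab_frame("top");crop(f,140,235,50,"pics/t3t.png",6)
```

```text
t27.0 tcp [509.8 321.8 353.8] rpy [ 3.139 -0.011  2.917] grasp [508.3 322.5 198.8] F [ 0.4 -0.2 -3.3] op0.36 q [ 0.56  0.37  1.73  0.01  1.05 -0.79]
[-0.16963036 -0.78065244 -2.60924212] [ 0.00020217  0.08339814 -0.01141858]
[ 0.2874763  -1.02519234 -3.09860356] [0.01052748 0.0774246  0.02385529]
[-0.02651488 -0.17803056 -3.34594209] [-0.03628052  0.04119176  0.04801153]
pics/t3s.png org 186 105 k 6
pics/t3t.png org 90 185 k 6
```

View pics/t3s.png

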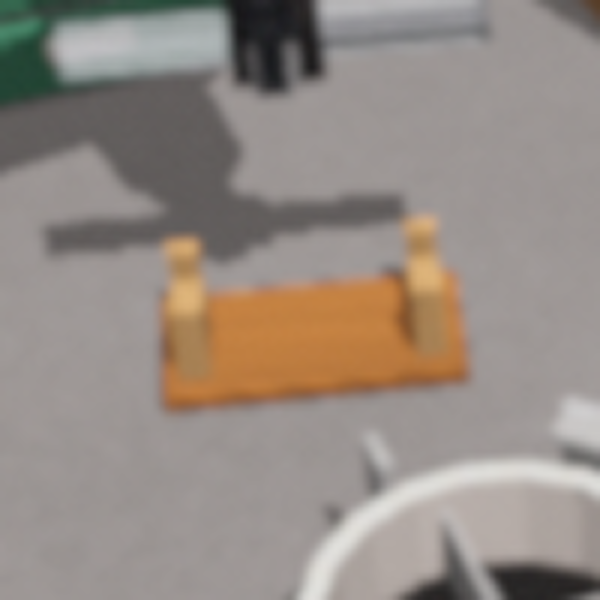

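View pics/t3t.png

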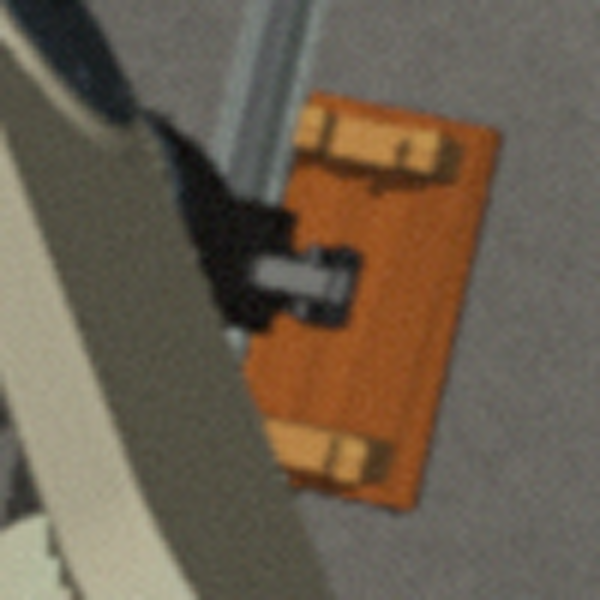

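Run:
```python
from h import *
st();go([357,-18,180],yaw=0.2+np.pi)
```

```text
t27.2 tcp [510.  322.  354.1] rpy [ 3.139 -0.01   2.917] grasp [508.6 322.7 199.1] F [ 0.6  0.1 -1.9] op0.37 q [ 0.56  0.37  1.73  0.01  1.05 -0.79]
shift [ 0.0718 -0.3659  0.0189] twist -0.1350 rows 9.0
```

Request:
{"method": "apply_moves", "body": {
  "motion": "-1 0.001 -0.006 0 -0.002;-1 0.003 -0.018 0.001 -0.006;-1 0.007 -0.035 0.002 -0.013;-1 0.011 -0.059 0.003 -0.022;-1 0.017 -0.088 0.004 -0.032;-1 0.023 -0.117 0.006 -0.043;-1 0.029 -0.146 0.008 -0.054;-1 0.035 -0.176 0.01 -0.065;-1 0.04 -0.205 0.012 -0.076;-1 0.046 -0.234 0.013 -0.086;-1 0.053 -0.267 0.014 -0.098;-1 0.058 -0.296 0.015 -0.109;-1 0.063 -0.318 0.016 -0.117;-1 0.066 -0.337 0.017 -0.124;-1 0.069 -0.35 0.018 -0.129;-1 0.071 -0.36 0.019 -0.133;-1 0.072 -0.366 0.019 -0.135;-1 0.072 -0.366 0.019 -0.135;-1 0.072 -0.366 0.019 -0.135"
}}

```text
clock: 28.78
eef_pos: [358.2, -18.9, 335.4]
tcp_rot: [3.134, -0.007, -2.943]
contact_force: [1.3, 1.0, -2.1]
opening: 0.369
```

```bash
cat >> h.py <<'E'
def tubepts(s,pitch,yaw=None):
    """pitch>0 = mouth down"""
    g=grasp(s); 
    x=rot(s)[:,0]; yw=np.arctan2(x[1],x[0])+np.pi if yaw is None else yaw
    a=np.array([np.cos(yw)*np.cos(pitch),np.sin(yw)*np.cos(pitch),np.sin(pitch)])
    return g-100*a,g,g+100*a
E
python3 - <<'E'
from h import *
s=st()
g=grab_frame("side");f=grab_frame("top")
for F,n in((g,"s"),(f,"t")):
  I=F["img"][:,:,::-1].copy()
  cv2.imwrite(f"pics/u_{n}.png",I)
  for p in (0,.2): print(n,p,[np.round(pix(F,X),1).tolist() for X in tubepts(s,p)])
E
```

```text
t28.8 tcp [358.2 -18.9 335.4] rpy [ 3.134 -0.007 -2.943] grasp [356.9 -18.  180.4] F [ 1.3  1.  -2.1] op0.37 q [-0.06  0.02  2.23  0.01  0.9  -1.83]
s 0 [[163.2, 236.8], [206.1, 217.6], [245.8, 199.8]]
s 0.2 [[166.3, 241.8], [206.1, 217.6], [244.3, 194.3]]
t 0 [[304.7, 348.7], [294.2, 300.3], [283.9, 252.9]]
t 0.2 [[303.8, 346.0], [294.2, 300.3], [284.5, 253.7]]
```

View pics/u_s.png

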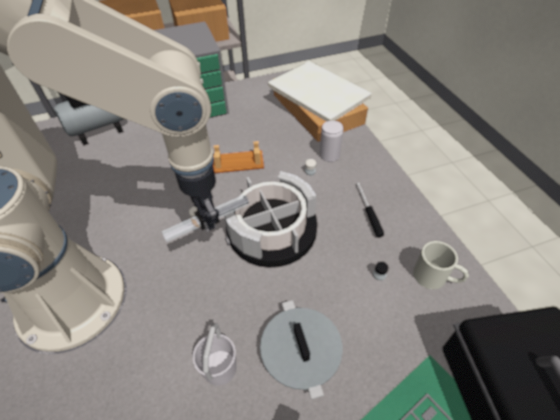

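View pics/u_t.png

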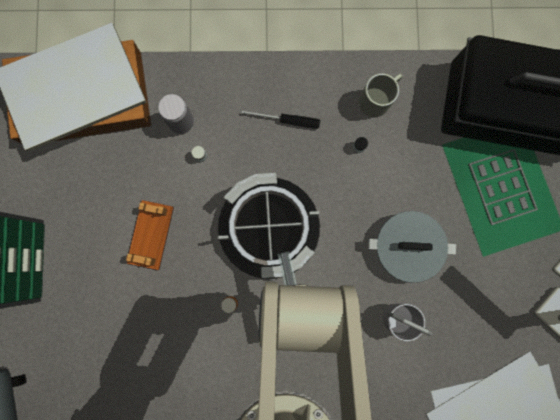

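Request:
{"method": "apply_moves", "body": {
  "motion": "-1 0 0 0.006 0;-1 0 0 0.018 0;-1 0 0 0.034 0;-1 0 0 0.045 0;-1 0 0 0.052 0;-1 0 0 0.055 0;-1 0 0 0.055 0;-1 0 0 0.055 0"
}}

```text
clock: 29.55
eef_pos: [358.2, -18.2, 280.4]
tcp_rot: [3.134, -0.007, -2.941]
contact_force: [0.2, 0.4, -2.2]
opening: 0.37
```

Request:
{"method": "apply_moves", "body": {
  "motion": "-1 0 0 0 0;-1 0 0 0.001 0;-1 0 0 0.003 0;-1 0 0 0.005 0;-1 0 0 0.005 0;-1 0 0 0.005 0",
  "squeeze": 25
}}

```text
clock: 30.05
eef_pos: [357.8, -18.4, 275.2]
tcp_rot: [3.134, -0.007, -2.942]
contact_force: [0.3, -0.5, -2.6]
opening: 0.374
```

Run:
```python
from h import *
s=st();print(s["wrist_torque"])
g=grab_frame("side");f=grab_frame("top")
crop(g,210,225,50,"pics/v1.png",7)
for p in (0,.2): print(p,[np.round((pix(g,X)-[160,175])*7).tolist() for X in tubepts(s,p)])
```

```text
t30.1 tcp [357.8 -18.4 275.2] rpy [ 3.134 -0.007 -2.942] grasp [356.5 -17.5 120.2] F [ 0.3 -0.5 -2.6] op0.37 q [-0.06  0.14  2.29  0.01  0.72 -1.83]
[-0.03451851  0.12630001 -0.03842636]
pics/v1.png org 160 175 k 7
0 [[67.0, 543.0], [350.0, 411.0], [614.0, 289.0]]
0.2 [[87.0, 574.0], [350.0, 411.0], [604.0, 254.0]]
```

View pics/v1.png

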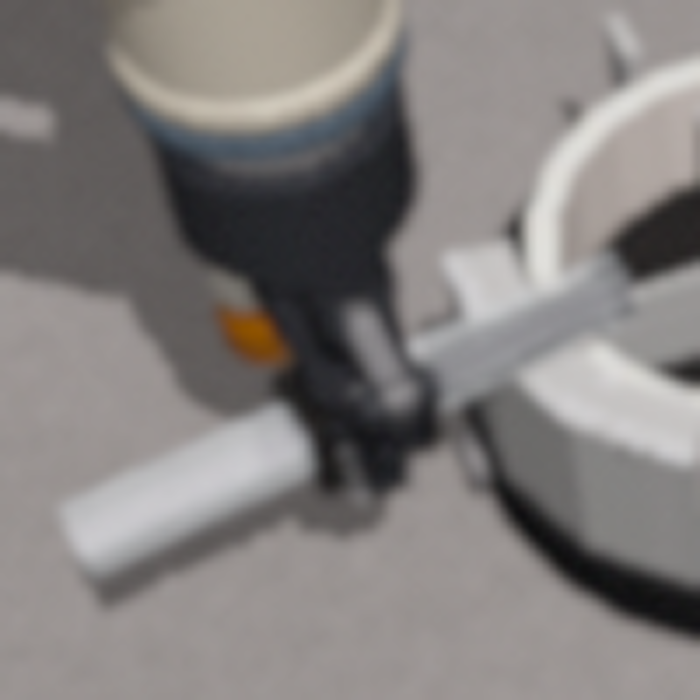

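Request:
{"method": "apply_moves", "body": {
  "motion": "-1 0 0 0.001 0;-1 0 0 0.002 0;-1 0 0 0.003 0;-1 0 0 0.004 0;-1 0 0 0.005 0;-1 0 0 0.006 0;-1 0 0 0.006 0",
  "squeeze": 20
}}

```text
clock: 30.73
eef_pos: [357.8, -18.4, 269.5]
tcp_rot: [3.134, -0.007, -2.942]
contact_force: [-4.8, 0.3, 7.3]
opening: 0.367
```

Run:
```python
from h import *
s=st();print(s["wrist_torque"])
g=grab_frame("side")
crop(g,210,225,50,"pics/v2.png",7)
for p in (0,.2): print(p,[np.round((pix(g,X)-[160,175])*7).tolist() for X in tubepts(s,p)])
```

```text
t30.7 tcp [357.8 -18.4 269.5] rpy [ 3.134 -0.007 -2.942] grasp [356.5 -17.5 114.5] F [-4.8  0.3  7.3] op0.37 q [-0.06  0.15  2.29  0.01  0.71 -1.83]
[0.06124961 0.18580742 0.03487464]
pics/v2.png org 160 175 k 7
0 [[71.0, 553.0], [353.0, 421.0], [615.0, 299.0]]
0.2 [[91.0, 584.0], [353.0, 421.0], [605.0, 265.0]]
```

View pics/v2.png

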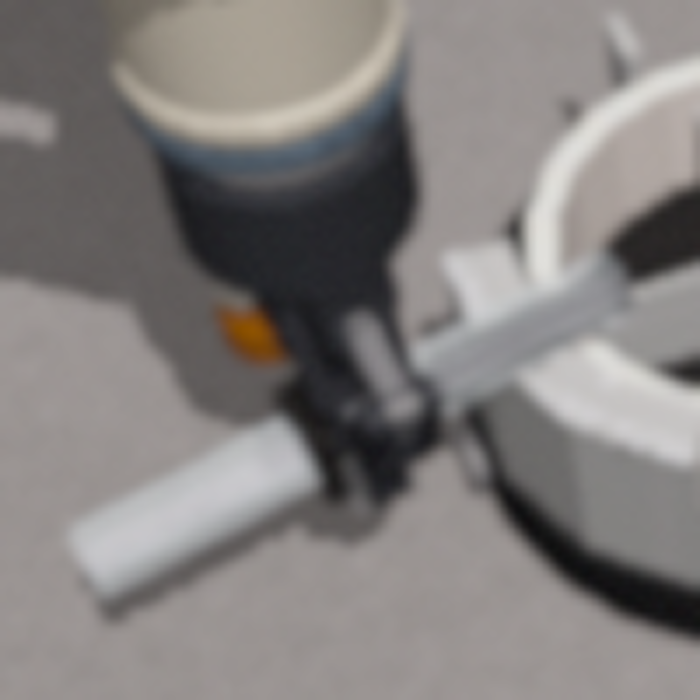

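Request:
{"method": "apply_moves", "body": {
  "motion": "-1 0 0 0.001 0;-1 0 0 0.002 0;-1 0 0 0.003 0;-1 0 0 0.003 0;-1 0 0 0.003 0"
}}

```text
clock: 31.2
eef_pos: [357.6, -18.3, 266.5]
tcp_rot: [3.134, -0.008, -2.942]
contact_force: [-5.1, -0.4, 7.3]
opening: 0.369
```

```bash
cat > look.py <<'E'
from h import *
import sys
n=sys.argv[1]; cu,cv_,w,k=[int(a) for a in sys.argv[2:6]] if len(sys.argv)>5 else (210,225,50,7)
s=st();print(np.round(s["wrist_torque"],2))
g=grab_frame("side")
crop(g,cu,cv_,w,f"pics/{n}.png",k)
for p in (0,.2,.4): print(p,[np.round((pix(g,X)-[max(0,cu-w),max(0,cv_-w)])*k).tolist() for X in tubepts(s,p)])
E
python3 look.py v3
```

```text
t31.2 tcp [357.6 -18.3 266.5] rpy [ 3.134 -0.008 -2.942] grasp [356.3 -17.5 111.5] F [-5.1 -0.4  7.3] op0.37 q [-0.06  0.16  2.29  0.01  0.7  -1.83]
[-0.03  0.29  0.02]
pics/v3.png org 160 175 k 7
0 [[73.0, 558.0], [354.0, 427.0], [615.0, 305.0]]
0.2 [[92.0, 589.0], [354.0, 427.0], [606.0, 270.0]]
0.4 [[122.0, 613.0], [354.0, 427.0], [585.0, 241.0]]
```

View pics/v3.png

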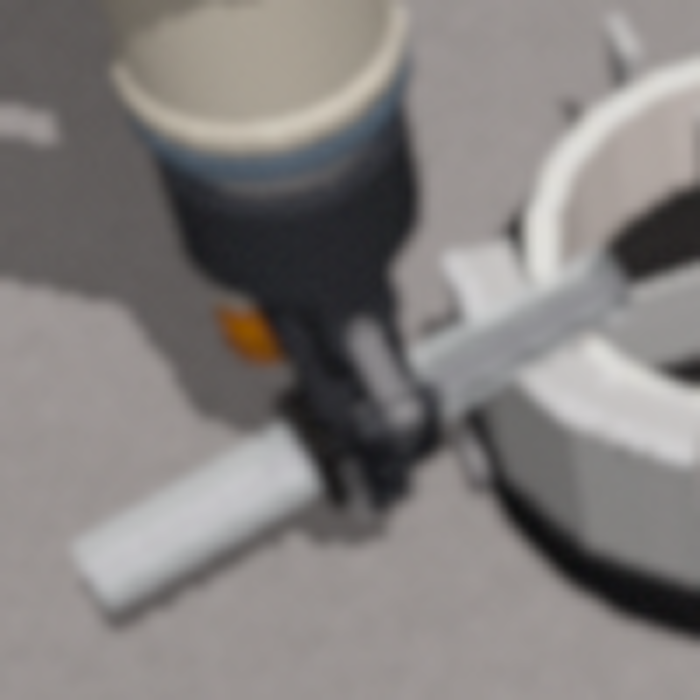

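Request:
{"method": "apply_moves", "body": {
  "motion": "-1 0 0 0.001 0;-1 0 0 0.002 0;-1 0 0 0.003 0;-1 0 0 0.004 0;-1 0 0 0.004 0;-1 0 0 0.004 0"
}}

```text
clock: 31.75
eef_pos: [357.6, -18.3, 262.4]
tcp_rot: [3.134, -0.008, -2.942]
contact_force: [-4.4, -0.8, 6.5]
opening: 0.369
```

```bash
python3 look.py v4
```

```text
t31.8 tcp [357.6 -18.3 262.4] rpy [ 3.134 -0.008 -2.942] grasp [356.2 -17.5 107.5] F [-4.4 -0.8  6.5] op0.37 q [-0.06  0.17  2.3   0.01  0.69 -1.83]
[-0.04  0.24  0.  ]
pics/v4.png org 160 175 k 7
0 [[75.0, 565.0], [355.0, 434.0], [616.0, 312.0]]
0.2 [[95.0, 596.0], [355.0, 434.0], [606.0, 278.0]]
0.4 [[124.0, 619.0], [355.0, 434.0], [586.0, 249.0]]
```

View pics/v4.png

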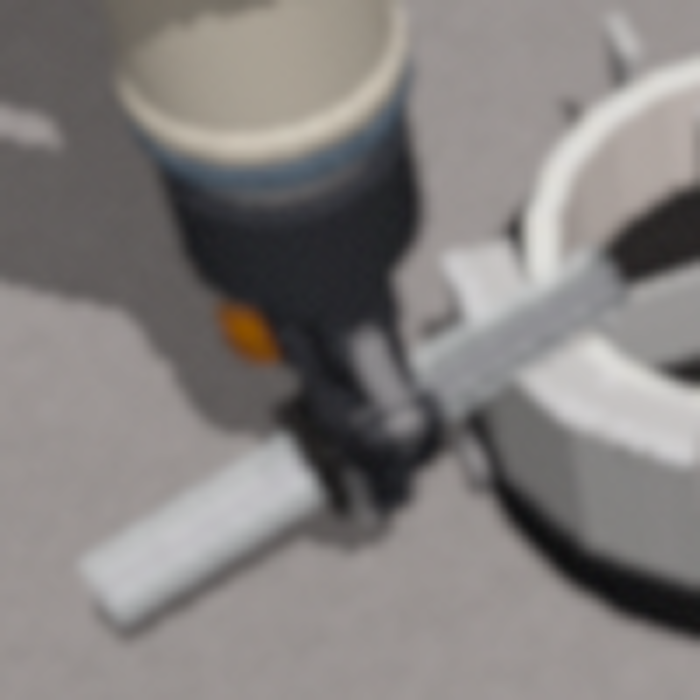

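Request:
{"method": "apply_moves", "body": {
  "motion": "-1 0 0 0 0;-1 0 0 0 0;-1 0 0 -0.004 0;-1 0 0 -0.012 0;-1 0 0 -0.022 0;-1 0 0 -0.03 0;-1 0 0 -0.034 0;-1 0 0 -0.034 0;-1 0 0 -0.034 0",
  "squeeze": 60
}}

```text
clock: 32.55
eef_pos: [358.2, -18.5, 296.5]
tcp_rot: [3.135, -0.006, -2.942]
contact_force: [-0.1, 0.6, -3.8]
opening: 0.37
```

```bash
python3 look.py v5
```

```text
t32.5 tcp [358.2 -18.5 296.5] rpy [ 3.135 -0.006 -2.942] grasp [357.  -17.6 141.5] F [-0.1  0.6 -3.8] op0.37 q [-0.06  0.1   2.27  0.01  0.78 -1.83]
[-0.08 -0.   -0.  ]
pics/v5.png org 160 175 k 7
0 [[53.0, 505.0], [342.0, 372.0], [610.0, 249.0]]
0.2 [[73.0, 537.0], [342.0, 372.0], [600.0, 213.0]]
0.4 [[104.0, 562.0], [342.0, 372.0], [579.0, 182.0]]
```

View pics/v5.png

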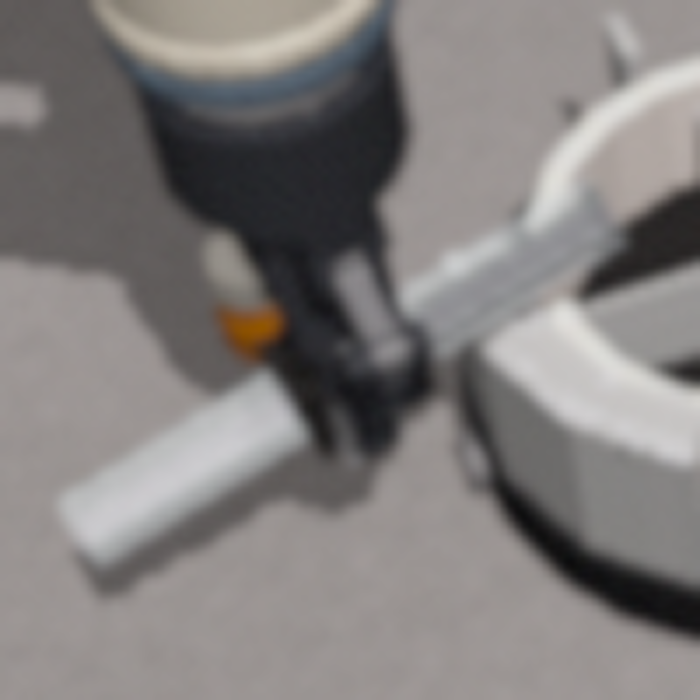

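Request:
{"method": "apply_moves", "body": {
  "motion": "-1 -0.03 0 0 0;-1 -0.045 0 0 0;-1 -0.055 0 0 0;-1 -0.06 0 0 0;-1 -0.06 0 0 0;-1 -0.06 0 0 0"
}}

```text
clock: 33.1
eef_pos: [416.1, -6.6, 295.4]
tcp_rot: [3.134, -0.009, -2.942]
contact_force: [-0.2, -0.8, -2.1]
opening: 0.371
```

```bash
python3 look.py v6
```

```text
t33.1 tcp [416.1  -6.6 295.4] rpy [ 3.134 -0.009 -2.942] grasp [414.5  -5.7 140.4] F [-0.2 -0.8 -2.1] op0.37 q [-0.02  0.19  2.16  0.01  0.81 -1.8 ]
[ 0.02 -0.01 -0.02]
pics/v6.png org 160 175 k 7
0 [[226.0, 427.0], [502.0, 300.0], [759.0, 182.0]]
0.2 [[243.0, 461.0], [502.0, 300.0], [752.0, 146.0]]
0.4 [[270.0, 486.0], [502.0, 300.0], [734.0, 114.0]]
```

View pics/v6.png

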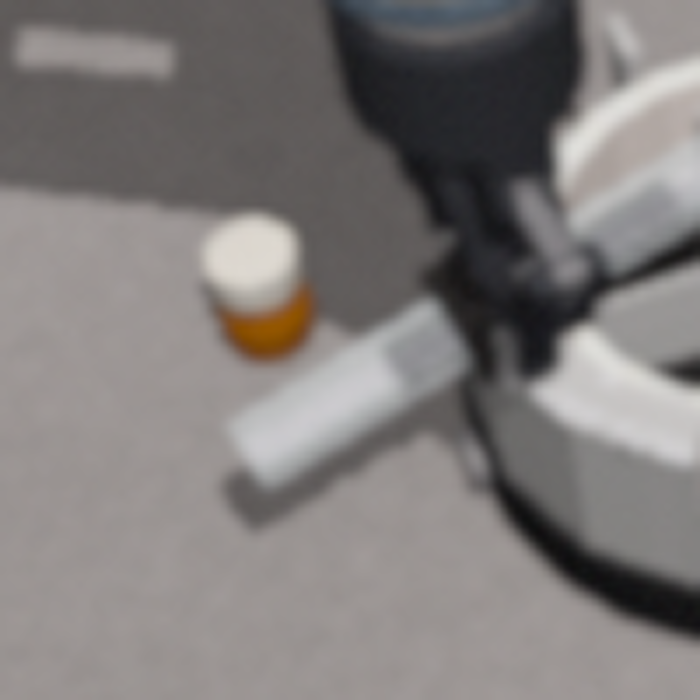

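Run:
```python
from h import *
s=st();go([591,16,138],yaw=s["tcp_rot"][2])
```

```text
t33.1 tcp [415.9  -6.6 295.4] rpy [ 3.134 -0.009 -2.942] grasp [414.3  -5.8 140.4] F [-0.3 -0.  -3.1] op0.37 q [-0.02  0.19  2.16  0.01  0.81 -1.8 ]
shift [-0.1775 -0.0138  0.0008] twist 0.0000 rows 4.3
```

Request:
{"method": "apply_moves", "body": {
  "motion": "-1 -0.002 0 -0.001 0;-1 -0.006 -0.001 -0.003 0;-1 -0.012 -0.001 -0.005 0;-1 -0.02 -0.002 -0.006 0;-1 -0.03 -0.003 -0.006 0;-1 -0.042 -0.004 -0.006 0;-1 -0.056 -0.005 -0.006 0;-1 -0.072 -0.006 -0.006 0;-1 -0.088 -0.007 -0.006 0;-1 -0.104 -0.008 -0.006 0;-1 -0.119 -0.01 -0.006 0;-1 -0.133 -0.011 -0.006 0;-1 -0.146 -0.012 -0.006 0;-1 -0.157 -0.013 -0.006 0;-1 -0.166 -0.014 -0.006 0;-1 -0.172 -0.014 -0.006 0;-1 -0.176 -0.014 -0.006 0;-1 -0.177 -0.014 -0.006 0;-1 -0.177 -0.014 -0.006 0"
}}

```text
clock: 34.73
eef_pos: [593.1, 14.9, 300.4]
tcp_rot: [3.134, -0.007, -2.942]
contact_force: [-0.8, 0.6, -2.1]
opening: 0.366
```

```bash
python3 look.py v7 275 190 50 7
python3 - <<'E'
from h import *
f=grab_frame("top");crop(f,270,215,50,"pics/v7t.png",6)
E
```

```text
t34.7 tcp [593.1  14.9 300.4] rpy [ 3.134 -0.007 -2.942] grasp [591.8  15.7 145.4] F [-0.8  0.6 -2.1] op0.37 q [ 0.02  0.42  1.79  0.01  0.94 -1.75]
[ 0.01  0.01 -0.  ]
pics/v7.png org 225 140 k 7
0 [[268.0, 469.0], [514.0, 355.0], [744.0, 249.0]]
0.2 [[276.0, 504.0], [514.0, 355.0], [744.0, 211.0]]
0.4 [[294.0, 532.0], [514.0, 355.0], [734.0, 179.0]]
pics/v7t.png org 220 165 k 6
```

View pics/v7.png

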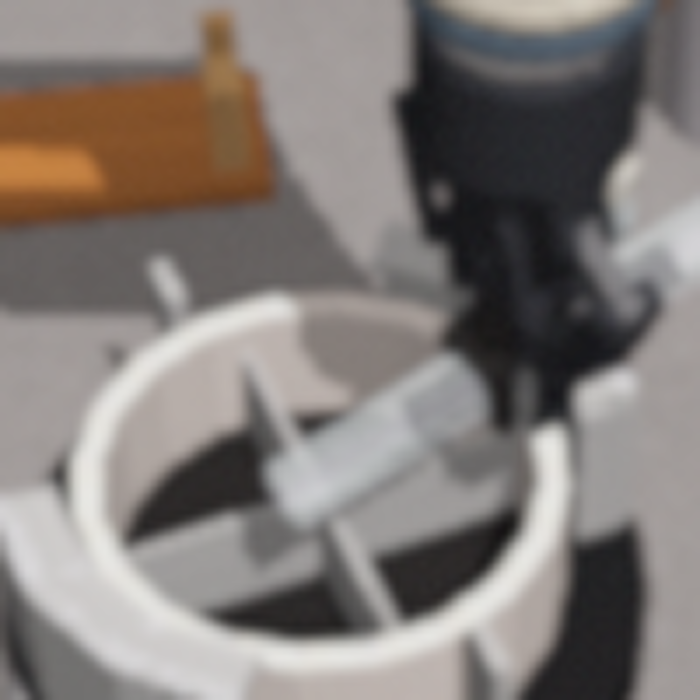

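View pics/v7t.png

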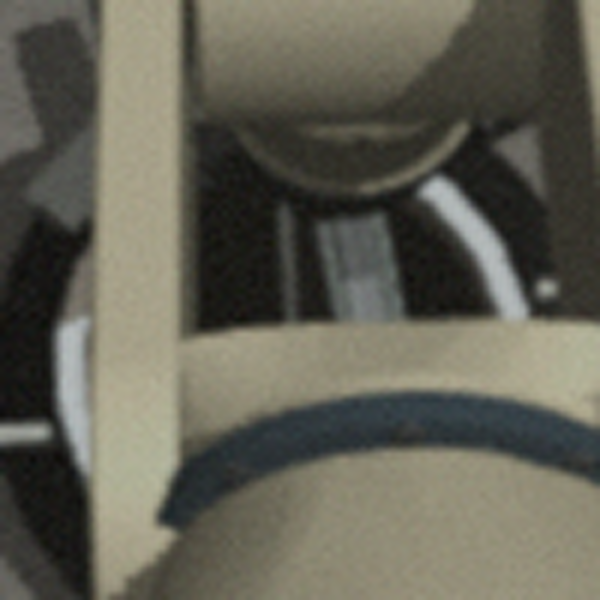

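Request:
{"method": "apply_moves", "body": {
  "motion": "-1 0 0 0.003 0;-1 0 0 0.008 0;-1 0 0 0.015 0;-1 0 0 0.02 0;-1 0 0 0.023 0;-1 0 0 0.024 0;-1 0 0 0.024 0;-1 -0.016 0 0.024 0;-1 -0.021 0 0.024 0;-1 -0.024 0 0.024 0;-1 -0.024 0 0.024 0;-1 -0.024 0 0.024 0"
}}

```text
clock: 35.83
eef_pos: [613.2, 19.1, 276.3]
tcp_rot: [3.134, -0.018, -2.94]
contact_force: [-21.8, -5.8, 16.5]
opening: 0.367
```

```bash
python3 look.py v8 275 190 50 7
```

```text
t35.8 tcp [613.2  19.1 276.3] rpy [ 3.134 -0.018 -2.94 ] grasp [610.1  19.6 121.4] F [-21.8  -5.8  16.5] op0.37 q [ 0.03  0.48  1.75  0.01  0.92 -1.75]
[-0.88  3.44  0.46]
pics/v8.png org 225 140 k 7
0 [[319.0, 492.0], [556.0, 380.0], [779.0, 275.0]]
0.2 [[325.0, 526.0], [556.0, 380.0], [779.0, 239.0]]
0.4 [[341.0, 553.0], [556.0, 380.0], [771.0, 208.0]]
```

View pics/v8.png

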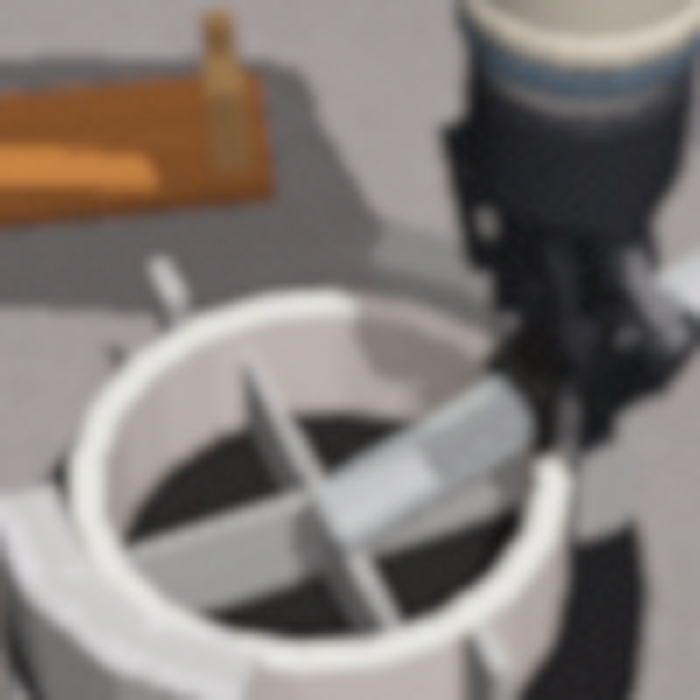

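Request:
{"method": "apply_moves", "body": {
  "motion": "-1 0.003 0 -0.003 0;-1 0.008 0 -0.009 0;-1 0.013 0 -0.013 0;-1 0.018 0 -0.016 0;-1 0.022 0 -0.018 0;-1 0.024 0 -0.018 0;-1 0.024 0 -0.018 0;-1 0.024 0 -0.018 0"
}}

```text
clock: 36.55
eef_pos: [593.2, 14.9, 294.5]
tcp_rot: [3.134, -0.007, -2.942]
contact_force: [-1.0, -1.1, -2.4]
opening: 0.366
```

```bash
python3 look.py v9 275 190 50 7
```

```text
t36.5 tcp [593.2  14.9 294.5] rpy [ 3.134 -0.007 -2.942] grasp [591.9  15.7 139.5] F [-1.  -1.1 -2.4] op0.37 q [ 0.02  0.43  1.79  0.01  0.93 -1.75]
[ 0.02 -0.05 -0.03]
pics/v9.png org 225 140 k 7
0 [[270.0, 480.0], [514.0, 366.0], [743.0, 260.0]]
0.2 [[278.0, 515.0], [514.0, 366.0], [743.0, 223.0]]
0.4 [[295.0, 542.0], [514.0, 366.0], [734.0, 191.0]]
```

View pics/v9.png

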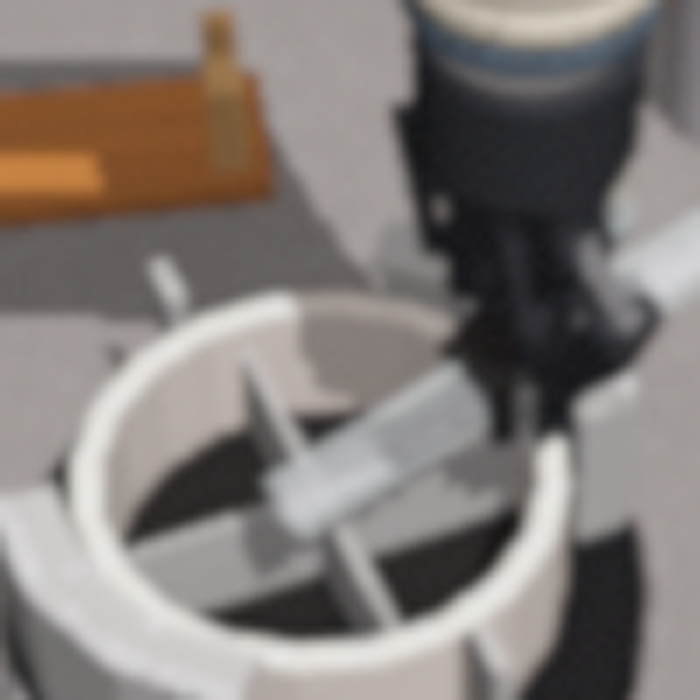

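Request:
{"method": "apply_moves", "body": {
  "motion": "-1 0.003 0 0 0;-1 0.008 0 0.001 0;-1 0.014 0 0.002 0;-1 0.019 0 0.003 0;-1 0.022 0 0.003 0;-1 0.023 0 0.003 0;-1 0.023 0 0.003 0;-1 -0.005 0 0.003 0;-1 -0.012 0 0.003 0;-1 -0.016 0 0.003 0;-1 -0.018 0 0.003 0;-1 -0.018 0 0.003 0;-1 -0.018 0 0.003 0"
}}

```text
clock: 37.68
eef_pos: [610.2, 18.4, 291.1]
tcp_rot: [3.134, -0.008, -2.942]
contact_force: [-0.1, -0.1, -3.0]
opening: 0.368
```

```bash
python3 look.py v10 275 190 50 7
```

```text
t37.7 tcp [610.2  18.4 291.1] rpy [ 3.134 -0.008 -2.942] grasp [608.7  19.2 136.1] F [-0.1 -0.1 -3. ] op0.37 q [ 0.03  0.46  1.76  0.01  0.94 -1.75]
[ 0.   -0.05  0.04]
pics/v10.png org 225 140 k 7
0 [[313.0, 466.0], [554.0, 354.0], [780.0, 249.0]]
0.2 [[320.0, 501.0], [554.0, 354.0], [780.0, 212.0]]
0.4 [[337.0, 529.0], [554.0, 354.0], [772.0, 180.0]]
```

View pics/v10.png

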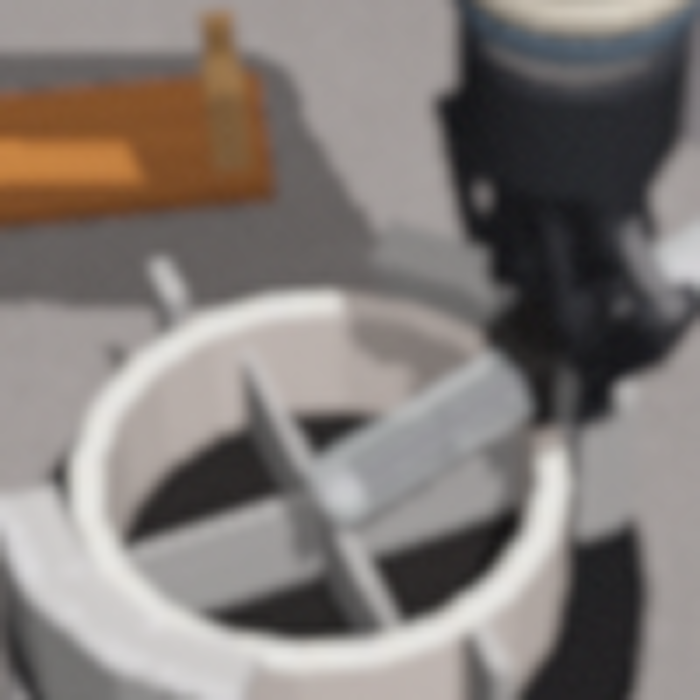

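Request:
{"method": "apply_moves", "body": {
  "motion": "-1 0.003 0 0 0;-1 0.008 0 0 0;-1 0.015 0 0 0;-1 0.023 0 0 0;-1 0.03 0 0 0;-1 0.035 0 0 0;-1 0.039 0 0 0;-1 0.041 0 0 0;-1 0.041 0 0 0;-1 0.041 0 0 0;-1 0.013 0 0 0;-1 0.006 0 0 0;-1 0.002 0 0 0;-1 0 0 0 0;-1 0 0 0 0;-1 0 0 0 0"
}}

```text
clock: 39.07
eef_pos: [610.2, 18.4, 291.1]
tcp_rot: [3.134, -0.008, -2.942]
contact_force: [0.8, 0.7, -2.5]
opening: 0.371
```

```bash
python3 look.py v11 275 190 50 7
```

```text
t39.1 tcp [610.2  18.4 291.1] rpy [ 3.134 -0.008 -2.942] grasp [608.7  19.2 136.1] F [ 0.8  0.7 -2.5] op0.37 q [ 0.03  0.46  1.76  0.01  0.94 -1.75]
[-0.01 -0.08 -0.02]
pics/v11.png org 225 140 k 7
0 [[313.0, 466.0], [554.0, 354.0], [780.0, 249.0]]
0.2 [[320.0, 501.0], [554.0, 354.0], [780.0, 212.0]]
0.4 [[337.0, 529.0], [554.0, 354.0], [772.0, 180.0]]
```

View pics/v11.png

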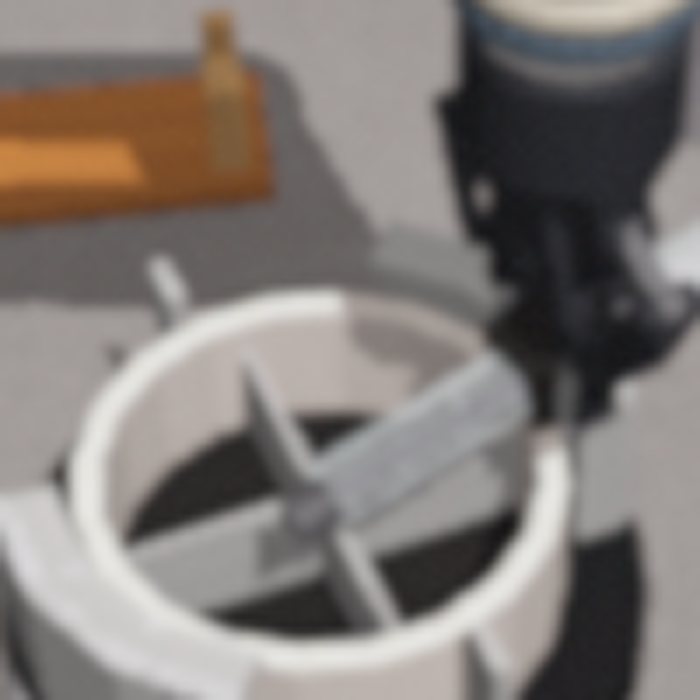

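Request:
{"method": "apply_moves", "body": {
  "motion": "-1 0.002 0 0 0;-1 0.006 0 0 0;-1 0.011 0 0 0;-1 0.016 0 0 0;-1 0.021 0 0 0;-1 0.024 0 0 0;-1 0.026 0 0 0;-1 0.026 0 0 0;-1 0.026 0 0 0;-1 0.01 0 0 0;-1 0.005 0 0 0;-1 0.002 0 0 0;-1 0.002 0 0 0;-1 0.002 0 0 0"
}}

```text
clock: 40.28
eef_pos: [608.6, 18.1, 291.2]
tcp_rot: [3.134, -0.008, -2.942]
contact_force: [-0.5, 0.0, -1.4]
opening: 0.365
```

```bash
python3 look.py v12 275 190 50 7
```

```text
t40.3 tcp [608.6  18.1 291.2] rpy [ 3.134 -0.008 -2.942] grasp [607.2  18.9 136.2] F [-0.5  0.  -1.4] op0.36 q [ 0.03  0.46  1.76  0.01  0.94 -1.75]
[-0.01 -0.03 -0.04]
pics/v12.png org 225 140 k 7
0 [[309.0, 468.0], [551.0, 356.0], [776.0, 251.0]]
0.2 [[316.0, 503.0], [551.0, 356.0], [777.0, 214.0]]
0.4 [[333.0, 530.0], [551.0, 356.0], [768.0, 181.0]]
```

View pics/v12.png

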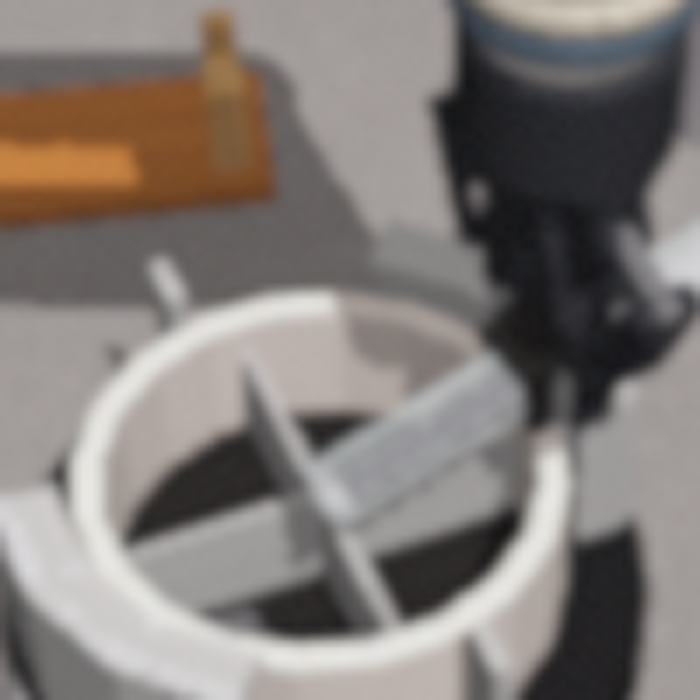

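Request:
{"method": "apply_moves", "body": {
  "motion": "-1 -0.002 -0.001 0 0;-1 -0.005 -0.003 0 0;-1 -0.01 -0.005 0 0;-1 -0.015 -0.007 0 0;-1 -0.019 -0.009 0 0;-1 -0.022 -0.011 0 0;-1 -0.023 -0.012 0 0;-1 -0.023 -0.012 0 0;-1 -0.023 -0.012 0 0;-1 -0.049 -0.012 0 0;-1 -0.056 -0.012 0 0;-1 -0.06 -0.012 0 0;-1 -0.062 -0.012 0 0;-1 -0.062 -0.012 0 0;-1 -0.062 -0.012 0 0"
}}

```text
clock: 41.58
eef_pos: [671.3, 18.6, 290.7]
tcp_rot: [3.134, -0.008, -2.942]
contact_force: [0.1, 0.1, -1.2]
opening: 0.37
```

```bash
python3 look.py v13 285 190 50 7;python3 - <<'E'
from h import *
f=grab_frame("top");crop(f,270,220,50,"pics/v13t.png",6)
E
```

```text
t41.6 tcp [671.3  18.6 290.7] rpy [ 3.134 -0.008 -2.942] grasp [669.9  19.4 135.7] F [ 0.1  0.1 -1.2] op0.37 q [ 0.02  0.54  1.61  0.01  1.   -1.75]
[-0.06 -0.04  0.02]
pics/v13.png org 235 140 k 7
0 [[408.0, 420.0], [640.0, 311.0], [858.0, 209.0]]
0.2 [[412.0, 455.0], [640.0, 311.0], [860.0, 172.0]]
0.4 [[426.0, 483.0], [640.0, 311.0], [855.0, 139.0]]
pics/v13t.png org 220 170 k 6
```

View pics/v13.png

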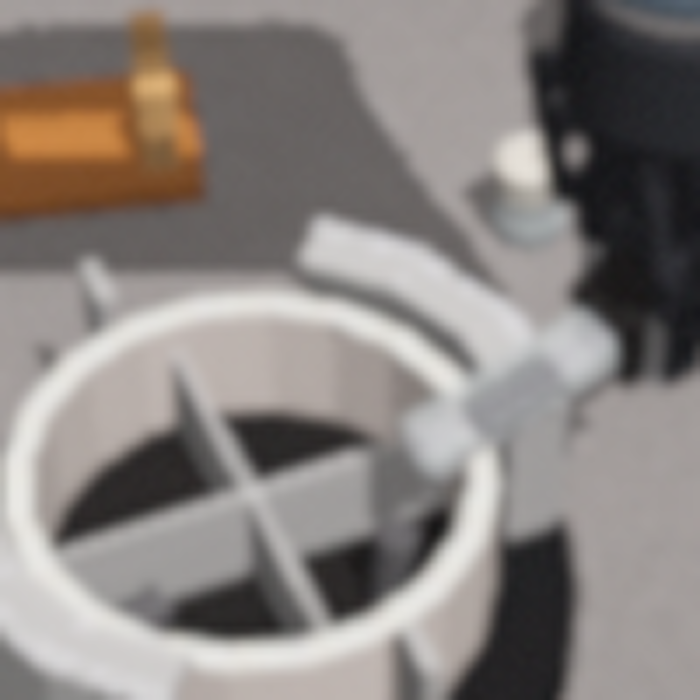

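View pics/v13t.png

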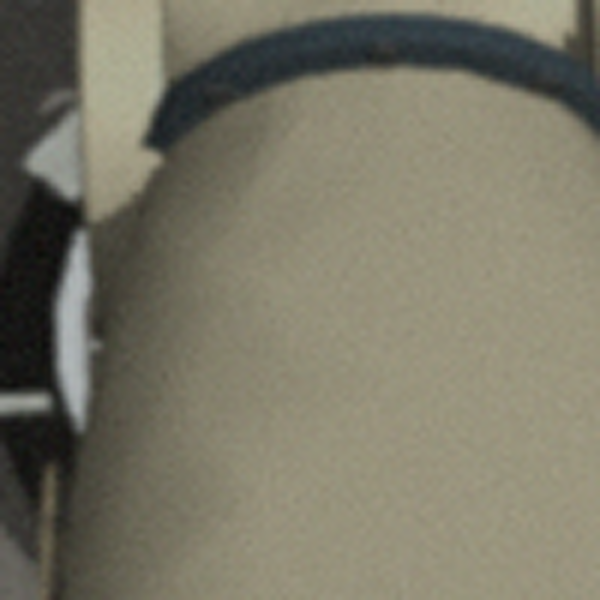

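Request:
{"method": "apply_moves", "body": {
  "motion": "-1 0.001 0.002 0 0;-1 0.002 0.006 0 0;-1 0.004 0.012 0 0;-1 0.006 0.02 0 0;-1 0.008 0.029 0 0;-1 0.01 0.038 0 0;-1 0.012 0.047 0 0;-1 0.014 0.056 0 0;-1 0.016 0.064 0 0;-1 0.017 0.07 0 0;-1 0.018 0.073 0 0;-1 0.018 0.074 0 0;-1 0.018 0.074 0 0;-1 -0.01 0.074 0 0;-1 -0.017 0.074 0 0;-1 -0.021 0.074 0 0;-1 -0.023 0.074 0 0;-1 -0.023 0.074 0 0;-1 -0.023 0.074 0 0"
}}

```text
clock: 43.27
eef_pos: [679.3, 95.4, 291.0]
tcp_rot: [3.134, -0.008, -2.942]
contact_force: [0.0, 1.0, -1.0]
opening: 0.369
```

```bash
python3 look.py v14 285 190 50 7
```

```text
t43.3 tcp [679.3  95.4 291. ] rpy [ 3.134 -0.008 -2.942] grasp [677.8  96.3 136. ] F [ 0.  1. -1.] op0.37 q [ 0.14  0.56  1.58  0.01  1.01 -1.64]
[ 0.06 -0.03 -0.01]
pics/v14.png org 235 140 k 7
0 [[353.0, 269.0], [576.0, 170.0], [786.0, 77.0]]
0.2 [[358.0, 305.0], [576.0, 170.0], [788.0, 39.0]]
0.4 [[372.0, 334.0], [576.0, 170.0], [781.0, 6.0]]
```

View pics/v14.png

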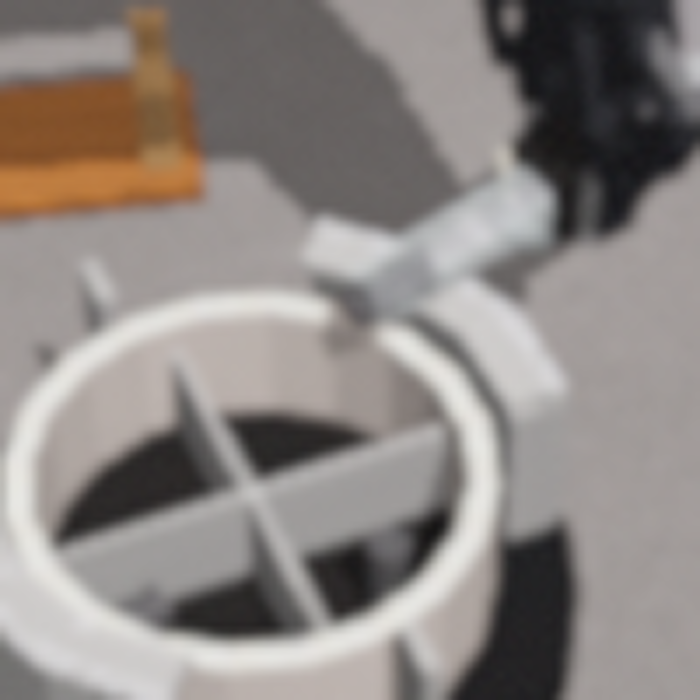

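Request:
{"method": "apply_moves", "body": {
  "motion": "-1 0.002 0 0 0;-1 0.006 -0.001 0 0;-1 0.012 -0.002 0 0;-1 0.019 -0.003 0 0;-1 0.026 -0.004 0 0;-1 0.032 -0.005 0 0;-1 0.037 -0.006 0 0;-1 0.04 -0.006 0 0;-1 0.041 -0.006 0 0;-1 0.041 -0.006 0 0;-1 0.041 -0.006 0 0;-1 0.023 -0.006 0 0;-1 0.017 -0.006 0 0;-1 0.014 -0.006 0 0;-1 0.014 -0.006 0 0;-1 0.014 -0.006 0 0"
}}

```text
clock: 44.65
eef_pos: [667.0, 87.0, 291.0]
tcp_rot: [3.134, -0.008, -2.942]
contact_force: [0.2, -0.0, -0.7]
opening: 0.362
```

```bash
python3 look.py v15 285 190 50 7
```

```text
t44.6 tcp [667.  87. 291.] rpy [ 3.134 -0.008 -2.942] grasp [665.6  87.9 136. ] F [ 0.2 -0.  -0.7] op0.36 q [ 0.13  0.54  1.61  0.01  1.   -1.65]
[-0.04  0.01  0.01]
pics/v15.png org 235 140 k 7
0 [[330.0, 292.0], [555.0, 192.0], [767.0, 97.0]]
0.2 [[335.0, 328.0], [555.0, 192.0], [768.0, 60.0]]
0.4 [[349.0, 357.0], [555.0, 192.0], [761.0, 27.0]]
```

View pics/v15.png

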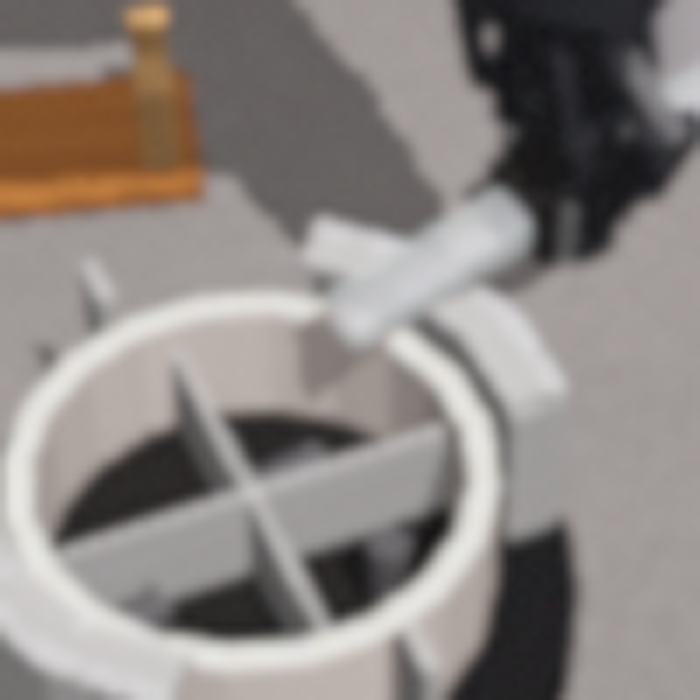

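Run:
```python
from h import *
s=st();go([666,88,180]);go([508,324,115],yaw=2.918)
```

```text
t44.7 tcp [666.8  87.  291.1] rpy [ 3.134 -0.008 -2.942] grasp [665.4  87.8 136.1] F [-0.6  0.1 -1.3] op0.37 q [ 0.13  0.54  1.61  0.01  1.   -1.65]
shift [-0.0003  0.0004 -0.0439] twist 0.0000 rows 1.1
shift [0.1072 0.2626 0.0238] twist 0.1348 rows 6.8
```

Request:
{"method": "apply_moves", "body": {
  "motion": "-1 0 0 -0.02 0;-1 0 0 -0.045 0;-1 0.01 0.02 -0.045 0.015;-1 0.02 0.05 -0.045 0.03;-1 0.035 0.08 -0.045 0.05;-1 0.048 0.115 -0.045 0.065;-1 0.06 0.15 -0.045 0.08;-1 0.075 0.185 -0.045 0.1;-1 0.09 0.22 -0.04 0.12;-1 0.1 0.245 -0.02 0.13;-1 0.107 0.262 0 0.135;-1 0.107 0.262 0.015 0.135;-1 0.107 0.262 0.022 0.135;-1 0.107 0.262 0.022 0.135;-1 0.107 0.262 0.022 0.135"
}}

```text
clock: 45.95
eef_pos: [510.5, 322.2, 272.1]
tcp_rot: [3.138, -0.009, 2.917]
contact_force: [0.8, 0.4, -0.1]
opening: 0.364
```

```bash
python3 look.py v16 236 150 50 7;python3 - <<'E'
from h import *
s=r.sense();go([508.1,324,70],yaw=2.918)
f=grab_frame("top");crop(f,150,235,50,"pics/v16t.png",6); crop(f,270,225,50,"pics/v16d.png",6)
for X in tubepts(s,.155): print((pix(f,X)-[100,185])*6)
E
```

```text
t46.0 tcp [510.5 322.2 272.1] rpy [ 3.138 -0.009  2.917] grasp [509.1 323.1 117.1] F [ 0.8  0.4 -0.1] op0.36 q [ 0.56  0.47  1.78  0.01  0.89 -0.8 ]
[ 0.03 -0.08  0.05]
pics/v16.png org 186 100 k 7
0 [[102.0, 259.0], [339.0, 237.0], [573.0, 216.0]]
0.2 [[114.0, 295.0], [339.0, 237.0], [567.0, 179.0]]
0.4 [[136.0, 328.0], [339.0, 237.0], [551.0, 143.0]]
shift [0.0013 0.0002 0.0477] twist -0.0004 rows 1.1
pics/v16t.png org 100 185 k 6
pics/v16d.png org 220 175 k 6
[177.90918393 536.13584313]
[229.79170291 274.74625574]
[282.21524955  10.63091404]
```

View pics/v16.png

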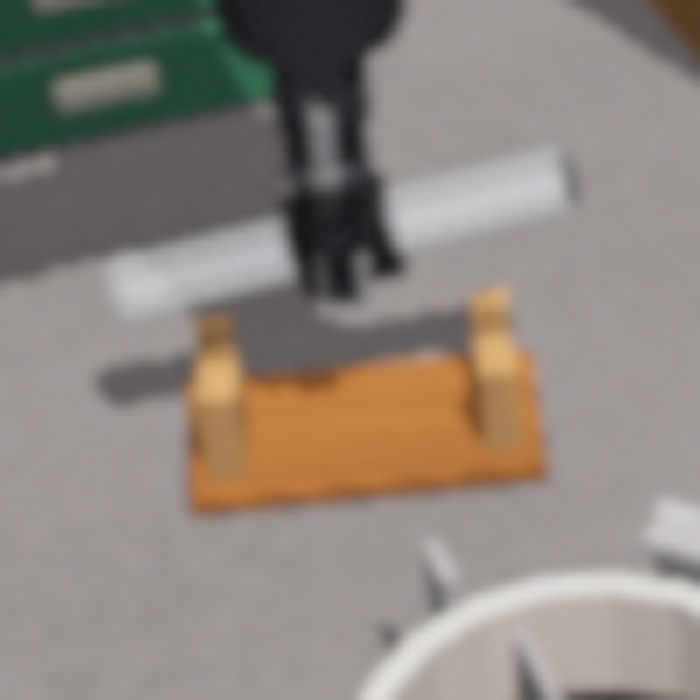

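View pics/v16d.png

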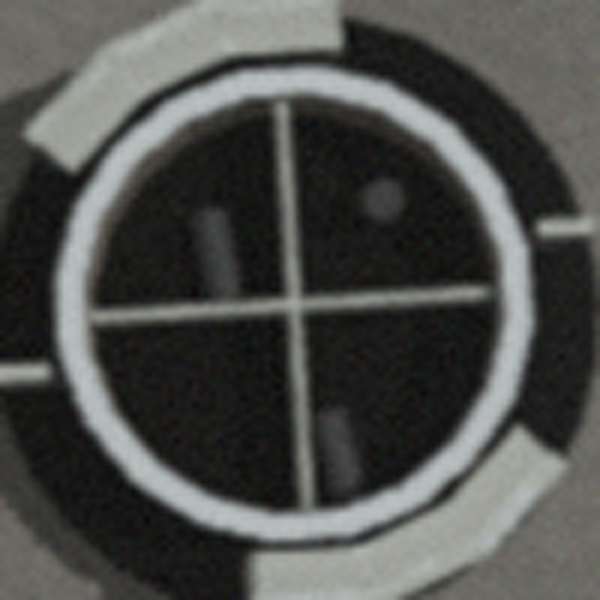

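View pics/v16t.png

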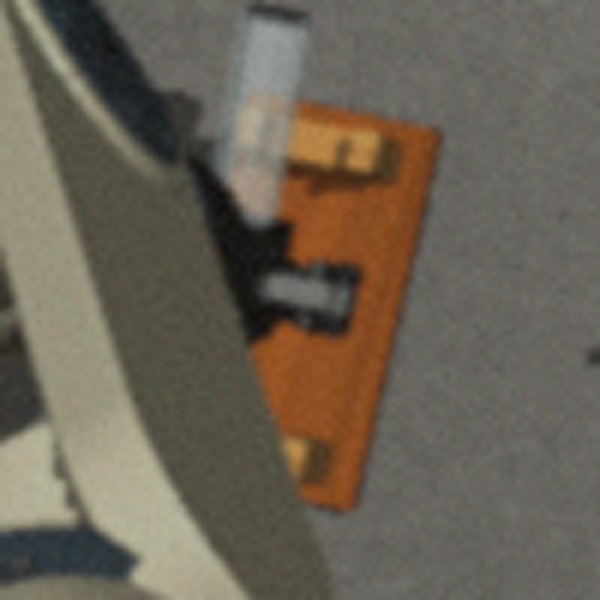

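Request:
{"method": "apply_moves", "body": {
  "motion": "-1 0.001 0 0.015 0;-1 0.001 0 0.03 0;-1 0.001 0 0.042 0;-1 0.001 0 0.047 0;-1 0.001 0 0.047 0;-1 0.001 0 0.047 0;-1 0.001 0 0.047 0",
  "squeeze": 30
}}

```text
clock: 46.63
eef_pos: [509.3, 323.3, 225.7]
tcp_rot: [3.137, -0.009, 2.917]
contact_force: [-0.4, 0.0, -1.4]
opening: 0.368
```

Request:
{"method": "apply_moves", "body": {
  "motion": "-1 0 0 0.002 0;-1 0 0 0.004 0;-1 0 0 0.006 0;-1 0 0 0.008 0;-1 0 0 0.01 0;-1 0 0 0.012 0;-1 0 0 0.012 0;-1 0 0 0.012 0",
  "squeeze": 20
}}

```text
clock: 47.3
eef_pos: [509.6, 323.6, 213.9]
tcp_rot: [3.136, -0.008, 2.917]
contact_force: [1.0, -0.8, 6.7]
opening: 0.367
```

```bash
python3 look.py v17 236 150 50 7
```

```text
t47.3 tcp [509.6 323.6 213.9] rpy [ 3.136 -0.008  2.917] grasp [508.6 324.6  58.9] F [ 1.  -0.8  6.7] op0.37 q [ 0.56  0.55  1.81  0.01  0.78 -0.79]
[-0.07  0.25  0.02]
pics/v17.png org 186 100 k 7
0 [[123.0, 362.0], [351.0, 341.0], [577.0, 320.0]]
0.2 [[135.0, 396.0], [351.0, 341.0], [570.0, 285.0]]
0.4 [[155.0, 426.0], [351.0, 341.0], [555.0, 252.0]]
```

View pics/v17.png

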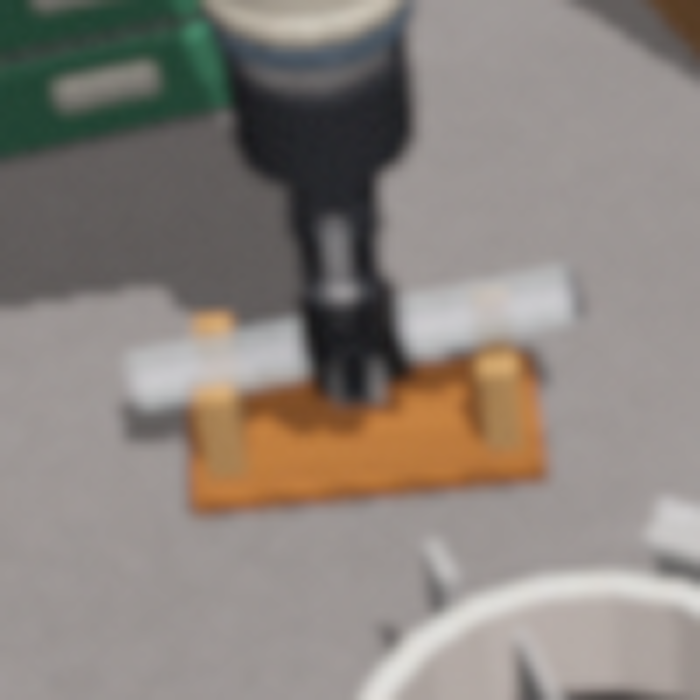

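Mouth end (px ~(206,154)) sits in its slot and the tube is levelling. Continue down.

Request:
{"method": "apply_moves", "body": {
  "motion": "-1 0 0 0.002 0;-1 0 0 0.004 0;-1 0 0 0.005 0;-1 0 0 0.006 0;-1 0 0 0.007 0;-1 0 0 0.008 0;-1 0 0 0.008 0;-1 0 0 0.008 0"
}}

```text
clock: 48.02
eef_pos: [510.1, 323.9, 206.4]
tcp_rot: [3.135, -0.006, 2.917]
contact_force: [4.2, -0.8, 8.3]
opening: 0.369
```

```bash
python3 look.py v18 236 150 50 7
```

```text
t48.0 tcp [510.1 323.9 206.4] rpy [ 3.135 -0.006  2.917] grasp [509.5 325.1  51.4] F [ 4.2 -0.8  8.3] op0.37 q [ 0.56  0.57  1.81  0.01  0.76 -0.8 ]
[ 0.02 -0.05  0.03]
pics/v18.png org 186 100 k 7
0 [[127.0, 374.0], [355.0, 353.0], [579.0, 332.0]]
0.2 [[139.0, 407.0], [355.0, 353.0], [573.0, 298.0]]
0.4 [[159.0, 438.0], [355.0, 353.0], [557.0, 265.0]]
```

View pics/v18.png

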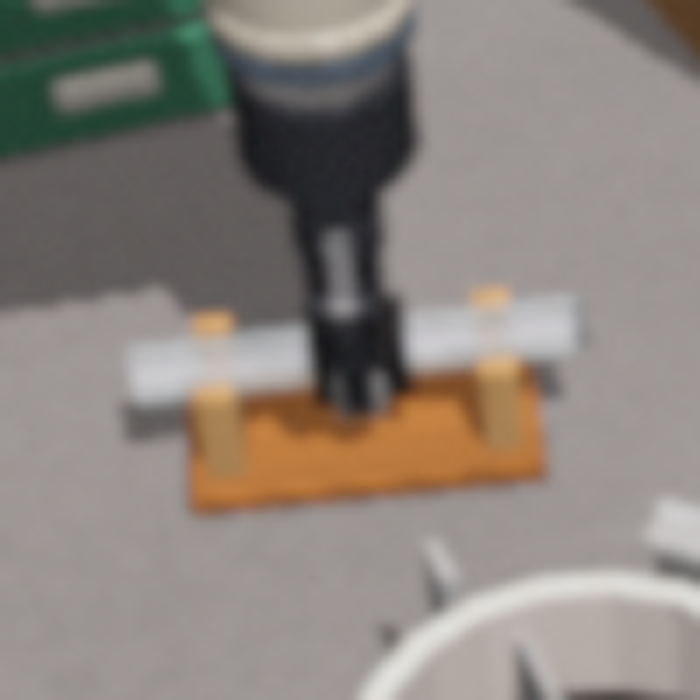

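Request:
{"method": "apply_moves", "body": {
  "motion": "-1 0 0 0.001 0;-1 0 0 0.001 0;0 0 0 0 0;0.3 0 0 0 0;0.6 0 0 0 0;1 0 0 0 0;1 0 0 0 0;1 0 0 0 0;1 0 0 -0.02 0;1 0 0 -0.05 0;1 0 0 -0.09 0;1 0 0 -0.13 0;1 0 0 -0.17 0;1 0 0 -0.21 0;1 0 0 -0.25 0;1 0 0 -0.25 0;1 0 0 -0.25 0"
}}

```text
clock: 49.48
eef_pos: [511.1, 322.1, 457.8]
tcp_rot: [3.134, -0.006, 2.917]
contact_force: [-0.1, -0.1, -1.1]
opening: 1.001
```

Run:
```python
from h import *
st()
for c in("top","side"):
  f=grab_frame(c);cv2.imwrite(f"pics/z_{c}.png",f["img"][:,:,::-1])
  if c=="side": crop(f,236,155,50,"pics/z_tube.png",6)
  else: crop(f,150,235,50,"pics/z_tubet.png",6)
  for q in("pot","cover","cover_bar","stand","tube","rest_seat","mouth","slug0","jar_a"): net(q,c)
```

```text
t49.5 tcp [511.1 322.1 457.8] rpy [ 3.134 -0.006  2.917] grasp [510.5 323.4 302.8] F [-0.1 -0.1 -1.1] op1.00 q [ 0.56  0.28  1.62  0.01  1.24 -0.79]
pics/z_tubet.png org 100 185 k 6
pot top [([295.0, -281.0, 3.0], 0.95)]
cover top [([470.0, -311.0, 36.0], 0.85), ([489.0, -3.0, 40.0], 0.37)]
cover_bar top [([468.0, -308.0, 63.0], 0.92), ([510.0, 325.0, 50.0], 0.41)]
stand top [([512.0, 323.0, 0.0], 0.25)]
tube top [([510.0, 329.0, 55.0], 0.77), ([563.0, -0.0, 62.0], 0.74), ([296.0, -281.0, 2.0], 0.27)]
rest_seat top [([510.0, 325.0, 49.0], 0.97)]
mouth top [([412.0, 350.0, 53.0], 0.8), ([486.0, 66.0, 40.0], 0.2)]
slug0 top [([463.0, 17.0, 47.0], 0.6), ([562.0, -0.0, 62.0], 0.54), ([544.0, 64.0, 44.0], 0.5), ([560.0, -4.0, 39.0], 0.44)]
jar_a top [([722.0, -196.0, -2.0], 0.74), ([541.0, 60.0, 43.0], 0.62)]
pics/z_tube.png org 186 105 k 6
pot side [([297.0, -282.0, -2.0], 0.59), ([473.0, -310.0, 69.0], 0.56)]
cover side [([473.0, -311.0, 37.0], 0.78), ([553.0, 69.0, 42.0], 0.53), ([508.0, 322.0, 55.0], 0.43)]
cover_bar side [([470.0, -308.0, 69.0], 0.88)]
stand side []
tube side [([512.0, 324.0, 54.0], 0.55)]
rest_seat side [([513.0, 322.0, 54.0], 0.83), ([543.0, 64.0, 46.0], 0.45)]
mouth side [([418.0, 351.0, 53.0], 0.85), ([485.0, 66.0, 43.0], 0.56), ([297.0, -281.0, -3.0], 0.33), ([513.0, 324.0, 53.0], 0.19)]
slug0 side [([561.0, -4.0, 58.0], 0.65), ([466.0, 11.0, 52.0], 0.55), ([540.0, 67.0, 51.0], 0.52)]
jar_a side [([727.0, -198.0, -3.0], 0.77), ([704.0, 202.0, -0.0], 0.56), ([512.0, 321.0, 54.0], 0.19)]
```

View pics/z_top.png

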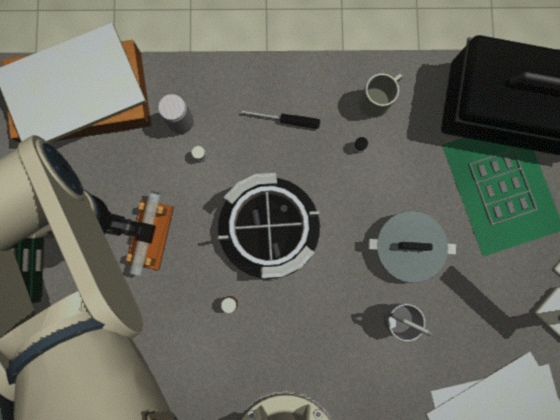

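View pics/z_side.png

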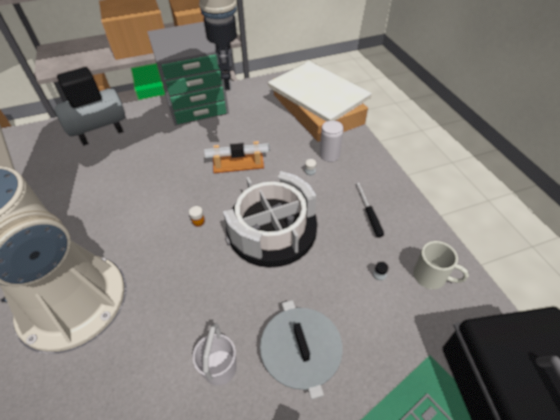

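View pics/z_tube.png

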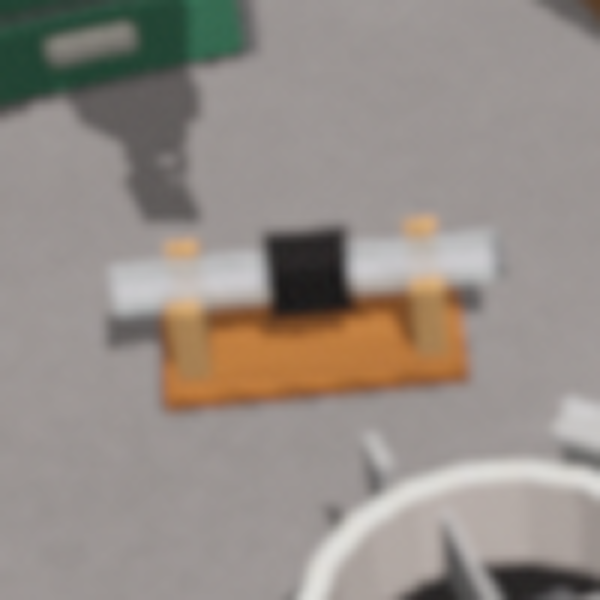

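View pics/z_tubet.png

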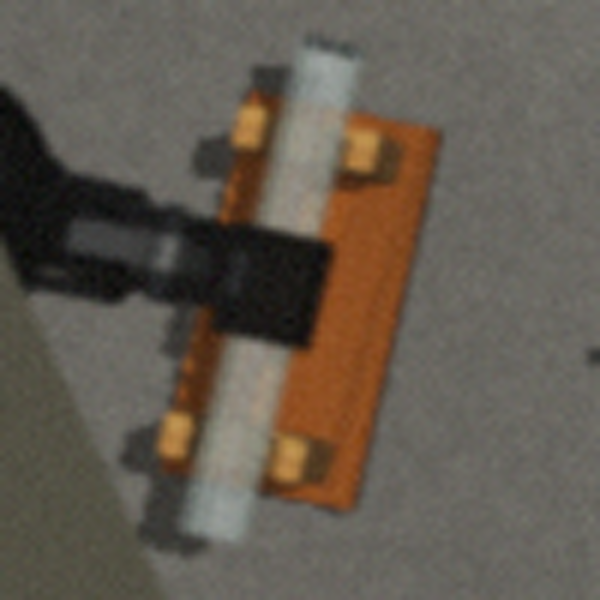

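Run:
```python
from h import *
print(r.sign_off()); st()
```

```text
the job is handed in; nothing more can be done
None
the job is handed in; nothing more can be done
```

The job is done and handed in at about 50 s of the 208 s allowed; no verdict was reported.

**Pot:** I lifted it by the handle off the stand and set it upright on the bench beside it. It was later knocked aside to about (296, -281), not by the arm, but it is still upright and clear of the stand.

**Cover:** I unlocked it with about 82° anticlockwise, lifted it off and laid it handle up on the stand. It lies at about (471, -311), within a few mm of the stand's centre.

**Slugs:** There were three. The last top picture shows one each in well2, well3 and well0; the one in well3 is standing on end. The gripper never touched them.

**Tube:** It is empty, level and back in its rest, mouth towards the robot. The two jars beyond the drum are where they started.

**Two things did not go as worded or planned:**
- **Tipping:** The moves cannot tilt the tool, so I could not tip the tube slowly over the drum. I pressed the tube's closed half on a hook rail until it dipped mouth down by about 9°. Over each compartment I then made short pulls along its length to bring out one slug at a time.
- **Contact with the drum:** During one pull, at well2, the fingers touched the fixed far-side rail or rim with about 28 N. I backed off and worked higher; nothing moved.

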